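Reset the depth stops of three came blocks under their dust caps

TASK

Lift the loose dust caps off the came blocks (one block may have no cap) and set the brass depth stop of all three blocks with the setting gauge: push its blade straight down into each slot until its flange sits on the boss. Then stand the gauge fully home in its wooden stand and put every cap back, fully seated, on the block of its own colour. Do not knock the jars over.

Things in the scene. Friction and masses are not known exactly. Their poses are not given: they have to be found in the camera images.
- block_yellow: grey bench block with yellow plates on its sides, 80 (x) x 70 (y) x 44 mm, screwed down (fixed); origin at the centre of its underside, z up. On top stands a square aluminium boss, 40 x 40 mm, 12 mm high (boss top 56 mm above the bench). A slot 22 mm long (along the block's x) and 7 mm wide (y) goes straight down through the middle of the boss and block.
- mouth_yellow (a point): centre of the slot's mouth, on the flat top of the boss of the yellow block, axes as the block
- seat_yellow (a point): where the origin of the yellow cap lies when the cap is fully seated on the yellow block: on the slot's axis, 46 mm above the bench, axes as the block
- stop_yellow (a joint): depth stop of the yellow block: a brass plate (19 x 5.5 mm seen from above) that slides down inside the slot, joint value in m. Its top face lies 4 mm plus the joint value below the boss top; range 0 to 0.030; starts between 0 and 0.008. It grips by friction: it takes about 2.5 N to push down, stays where it is left, and cannot be pulled up. At 0.020 it is set: the 24 mm gauge blade touches it just as the gauge's flange sits on the boss.
- cap_yellow: loose yellow dust cap, 60 g (may vary), square, 52 x 52 mm, hollow underneath; origin at the centre of its lower rim, z up. Walls 3 mm thick and 10 mm deep (inside 46 x 46 mm, so 3 mm of play all round the boss), top plate from z = 10 to 14 mm, and on that an upright grip rib 34 mm long (x), 12 mm thick (y), from z = 14 to 38 mm. Starts on the yellow block, or is missing altogether (None) in some starts.
- block_blue: grey bench block with blue plates on its sides, 80 (x) x 70 (y) x 44 mm, screwed down (fixed); origin at the centre of its underside, z up. On top stands a square aluminium boss, 40 x 40 mm, 12 mm high (boss top 56 mm above the bench). A slot 22 mm long (along the block's x) and 7 mm wide (y) goes straight down through the middle of the boss and block.
- mouth_blue (a point): centre of the slot's mouth, on the flat top of the boss of the blue block, axes as the block
- seat_blue (a point): where the origin of the blue cap lies when the cap is fully seated on the blue block: on the slot's axis, 46 mm above the bench, axes as the block
- stop_blue (a joint): depth stop of the blue block: a brass plate (19 x 5.5 mm seen from above) that slides down inside the slot, joint value in m. Its top face lies 4 mm plus the joint value below the boss top; range 0 to 0.030; starts between 0 and 0.008. It grips by friction: it takes about 2.5 N to push down, stays where it is left, and cannot be pulled up. At 0.020 it is set: the 24 mm gauge blade touches it just as the gauge's flange sits on the boss.
- cap_blue: loose blue dust cap, 60 g (may vary), square, 52 x 52 mm, hollow underneath; origin at the centre of its lower rim, z up. Walls 3 mm thick and 10 mm deep (inside 46 x 46 mm, so 3 mm of play all round the boss), top plate from z = 10 to 14 mm, and on that an upright grip rib 34 mm long (x), 12 mm thick (y), from z = 14 to 38 mm. Starts on the blue block, or is missing altogether (None) in some starts.
- block_red: grey bench block with red plates on its sides, 80 (x) x 70 (y) x 44 mm, screwed down (fixed); origin at the centre of its underside, z up. On top stands a square aluminium boss, 40 x 40 mm, 12 mm high (boss top 56 mm above the bench). A slot 22 mm long (along the block's x) and 7 mm wide (y) goes straight down through the middle of the boss and block.
- mouth_red (a point): centre of the slot's mouth, on the flat top of the boss of the red block, axes as the block
- seat_red (a point): where the origin of the red cap lies when the cap is fully seated on the red block: on the slot's axis, 46 mm above the bench, axes as the block
- stop_red (a joint): depth stop of the red block: a brass plate (19 x 5.5 mm seen from above) that slides down inside the slot, joint value in m. Its top face lies 4 mm plus the joint value below the boss top; range 0 to 0.030; starts between 0 and 0.008. It grips by friction: it takes about 2.5 N to push down, stays where it is left, and cannot be pulled up. At 0.020 it is set: the 24 mm gauge blade touches it just as the gauge's flange sits on the boss.
- cap_red: loose red dust cap, 60 g (may vary), square, 52 x 52 mm, hollow underneath; origin at the centre of its lower rim, z up. Walls 3 mm thick and 10 mm deep (inside 46 x 46 mm, so 3 mm of play all round the boss), top plate from z = 10 to 14 mm, and on that an upright grip rib 34 mm long (x), 12 mm thick (y), from z = 14 to 38 mm. Starts on the red block, or is missing altogether (None) in some starts.
- gauge: setting gauge, 90 g, starts standing upright in the wooden stand; origin at the centre of the underside of its flange, z up. Below the origin a flat steel blade 18 mm wide (x), 4 mm thick (y), 24 mm long, square end; flange 34 x 16 x 4 mm (z = 0 to 4 mm); above it a black handle 30 mm (x) x 12 mm (y) up to z = 49 mm, to be gripped across the 12 mm.
- gauge_stand: wooden stand of the gauge, 62 (x) x 54 (y) x 40 mm, fixed; origin at the centre of its underside; slot 22 mm (x) x 7 mm (y) straight down through its middle
- stand_mouth (a point): centre of the stand's slot mouth, on its top face 40 mm up: the gauge's origin lies here when it is fully home; axes as the stand
- beech_block: loose bystander: plain beech block 32 x 60 x 22 mm lying in front of the blocks, origin under its centre
- red_jar: bystander: black jar with a red lid, 60 mm across, 61 mm tall, loose, upright; origin under its centre
- black_jar: bystander: dark jar with a black lid, 54 mm across, 74 mm tall, loose, upright; origin under its centre
There are look-alikes about, which are no part of the job. Leave any turquoise look-alike of the cap_blue alone.

How it is judged:
By the outcome, as a careful person would: the job done as asked, in the order asked, and still so for the second after the job is handed in, with the robot touching nothing.
Of cap_yellow, cap_blue, cap_red only 2 to 3 are there at a start; the rules pass over those that are not, and their reading is None.
At some moment in a run one of cap_yellow, cap_blue, cap_red, beech_block may be knocked a few centimetres aside while the robot is not near it.
It also fails if it takes over 210 s, if anything falls off the work surface, if the arm or the gripper's body presses on something with over 40 N, if the wrist force passes 120 N, or if a joint passes its speed limit or range.

ROBOT

A 6-joint arm with a two-finger parallel gripper is mounted at the origin on a cart in front of the work surface, level with it; the furniture and walls round the work are solid. World frame = base frame: x ahead of the robot, y to its left, z up, the work surface at z = 0. Lengths are in m, angles in rad, forces in N, time in s.
With the tool pointing down it reaches from about 0.375 to 0.9 m from the base axis. Payload 3.1 kg.
Tool frame: the origin (TCP) lies midway between the tips of the shut fingers; the grasp point (between the pads) lies 19 mm behind it; y points along the fingers, x is the direction in which the jaws open and shut, and the axes are right-handed (so a half turn about y gives the same grasp; the last joint's range is limited). The gripper opens to 87 mm and grips with 3 to 60 N. Pads are 19 mm wide; open, the fingers measure 117 mm over their backs; the gripper's body (75 mm by 190 mm) begins 51 mm behind the grasp point.
Start: joints at [-1.442, 0.527, 1.433, -0, 1.181, -0.178], TCP at [0.189, -0.596, 0.223] pointing down, gripper open.
Joint ranges: [-3.08, 3.08], [-0.75, 2.2], [0.22, 2.44], [-1.43, 4.57], [0, 2.65], [-2.85, 2.85]. Speed limits (rad/s): [2.79, 2.79, 3.14, 3.14, 3.14, 3.14].

INTERFACE

Orientations are given as a unit quaternion [x, y, z, w].
In Python, from rig import * gives the robot as it stands.
- The arm moves only by the tool jog_arm, never from a script. Its argument "series" is a list of rows, each a list of 7 numbers: the shift along the tool's x, y, z in mm, then the turn, a rotation vector about the tool's x, y, z in rad, then the gripper's target within -1 to 1 (shut at 1, half-way at 0, fully open at -1). A call has 1 to 20 rows; each row is the pose to reach, as a shift and turn from the pose commanded when the call began, along the tool's axes at that moment; what a row does not reach only later rows make up. A row lasts 1/8 s, in which the tool goes at most 62.5 mm and 10.7 degrees, less where a joint would pass 70% of its speed; a pose out of reach is approached as far as the arm can. A call with a gripper value outside its range is refused whole. The fingers move at their own pace and stop on an object; "grip_force" is the grip in N (left out, the last holds). Time passes only in rows, so rows that repeat a pose let the fingers close. It gives the time, the measured TCP pose, the force and the opening at its end, in the units of the state.
- get_obs(): the state, without advancing time (a new reading comes with each control period).
- camera(name): name is "side" or "top" or "wrist"; returns a dict with "img" (400x640x3 uint8, red, green, blue), "depth" (400x640 float32, m along the optical axis (not along the pixel's ray), 0 where there is no reading), "camera_matrix" (3x3 intrinsics, pixels), "rvec" (rotation vector, rad) and "tvec" (3), from world to camera coordinates, as OpenCV has them. Camera axes: x right, y down, z forward; pixel columns grow to the right and rows downward; lengths in m; the calibration is good to about 2 mm. The wrist camera is an equidistant fisheye: a pixel r from the principal point sees the ray r / f radians off the axis. A picture is of the moment at which its call begins.
- hand_in(): hands the job in, once; it reports no verdict.
The state is a dict: "time": time; "q": joint angles; "joint_velocities": joint speeds; "joint_torque": joint torques, N m; "position": TCP position; "tool_rot": TCP orientation; "ft_force": force on the tool from outside, world axes, zero at the start; "moment": the same for the moment, N m; "grip_width": finger opening in m.
Only numpy, scipy, OpenCV 4.12 (cv2) and the standard library are available. Lean on these libraries where they do the work, as an engineer would, in place of code of your own. Each camera call takes 0.05 s, during which the arm holds its last target.

## Working session

There is one attempt and no reset: what is moved stays moved. The work goes in short steps, Python scripts to look and compute and a tool call to move; the robot and the scene stay as the last step left them, time stands still between calls to the robot, and variables do not carry over. Pictures are saved under pics/ and viewed, and the job is handed in when it is done.

Besides the shell and the picture viewer there is one more tool, called after "Call:" as name(argument=value, ...), one argument or row to a line, values as JSON. jog_arm: Moves the arm, as the interface text tells. Its arguments: {"type":"object","properties":{"series":{"type":"array","items":{"type":"array","items":{"type":"number"}}},"grip_force":{"type":"number"}},"required":["series"]}

```bash
ls; mkdir -p pics; cat > h.py <<'E'
from rig import *
import numpy as np, cv2
from scipy.spatial.transform import Rotation as R
def shot(name,fn):
    c=camera(name); cv2.imwrite('pics/'+fn+'.png',c['img'][:,:,::-1]); np.savez('pics/'+fn+'.npz',**c); return c
def load(fn): return dict(np.load('pics/'+fn+'.npz'))
def crop(fn,x0,y0,x1,y1,s,out):
    im=cv2.imread('pics/'+fn+'.png')[y0:y1,x0:x1]
    cv2.imwrite('pics/'+out+'.png',cv2.resize(im,None,fx=s,fy=s,interpolation=cv2.INTER_CUBIC))
def cam(c):
    Rm=cv2.Rodrigues(c['rvec'])[0]; return Rm,c['tvec'].reshape(3),c['camera_matrix']
def world(c,uv,z=None,fish=False):
    """pixel->world at plane height z, or by depth if z None"""
    Rm,t,K=cam(c); u,v=uv
    x=(u-K[0,2])/K[0,0]; y=(v-K[1,2])/K[1,1]
    if fish:
        r=np.hypot(x,y); s=np.tan(r)/r if r>1e-9 else 1; x*=s;y*=s
    d=np.array([x,y,1.])
    if z is None:
        p=d*c['depth'][int(round(v)),int(round(u))]; return Rm.T@(p-t)
    o=-Rm.T@t; w=Rm.T@d; return o+w*(z-o[2])/w[2]
def pix(c,p,fish=False):
    Rm,t,K=cam(c); q=Rm@np.asarray(p)+t; x,y=q[0]/q[2],q[1]/q[2]
    if fish:
        r=np.hypot(x,y); s=np.arctan(r)/r; x*=s;y*=s
    return K[0,0]*x+K[0,2],K[1,1]*y+K[1,2]
def st():
    o=get_obs()
    print('t',round(float(o['time']),2),'pos',np.round(o['position'],4),'q',np.round(o['tool_rot'],4),'F',np.round(o['ft_force'],1),'w',round(float(o['grip_width']),4)); return o
E
python3 - <<'E'
from h import *
o=st();print(o)
print(R.from_quat(o['tool_rot']).as_matrix().round(3))
for n in ('side','top','wrist'):
    c=shot(n,n+'0'); Rm,t,K=cam(c); print(n,K,-Rm.T@t,Rm.round(3))
E
```

```text
pics
t 0.0 pos [ 0.1893 -0.5949  0.2216] q [-0.5702  0.418  -0.4169  0.5713] F [-0.4  0.  -1.3] w 0.0869
{'time': 0.0, 'q': array([-1.44149985e+00,  5.28446396e-01,  1.43391107e+00, -3.20153333e-05,
        1.18141049e+00, -1.78512214e-01]), 'joint_velocities': array([-0.00139793,  0.00126054, -0.00042281, -0.00115665,  0.00049979,
        0.00087315]), 'joint_torque': array([ 1.31535722e-03, -4.40036488e+01, -1.76592082e+01,  6.35058177e-02,
        5.80892502e-02, -1.64760277e-04]), 'position': array([ 0.18927153, -0.59487181,  0.22158101]), 'tool_rot': array([-0.57019117,  0.41797544, -0.41689971,  0.57129082]), 'ft_force': array([-0.37319139,  0.0400578 , -1.28465511]), 'moment': array([-0.03121581, -0.03866826, -0.01427059]), 'grip_width': 0.08692842723179886}
[[ 0.303 -0.     0.953]
 [-0.953  0.002  0.303]
 [-0.002 -1.     0.   ]]
side [[361.65830065   0.         322.90520393]
 [  0.         361.65830065 201.26571985]
 [  0.           0.           1.        ]] [ 0.42024543 -0.57584877  0.45890811] [[ 0.979 -0.206 -0.011]
 [-0.107 -0.462 -0.881]
 [ 0.176  0.863 -0.474]]
top [[361.85171814   0.         318.32835824]
 [  0.         361.85171814 197.66522373]
 [  0.           0.           1.        ]] [0.51975621 0.17092621 0.91951954] [[ 0.005 -1.    -0.016]
 [-0.998 -0.004 -0.061]
 [ 0.061  0.016 -0.998]]
wrist [[309.70691629   0.         314.31668795]
 [  0.         309.70691629 201.28376258]
 [  0.           0.           1.        ]] [ 0.2639062  -0.57105035  0.38393147] [[ 0.303 -0.953 -0.001]
 [-0.914 -0.29   0.282]
 [-0.269 -0.085 -0.959]]
```

View pics/top0.png

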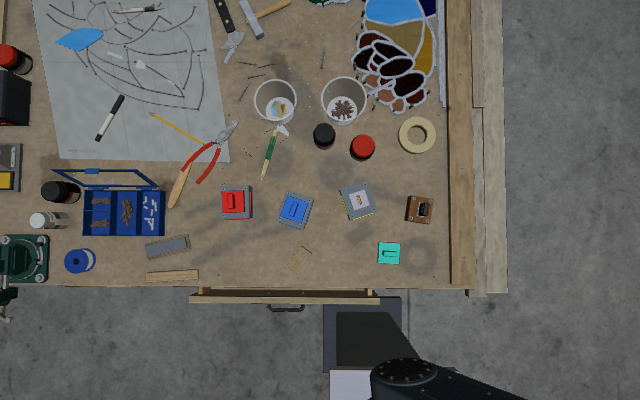

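View pics/side0.png

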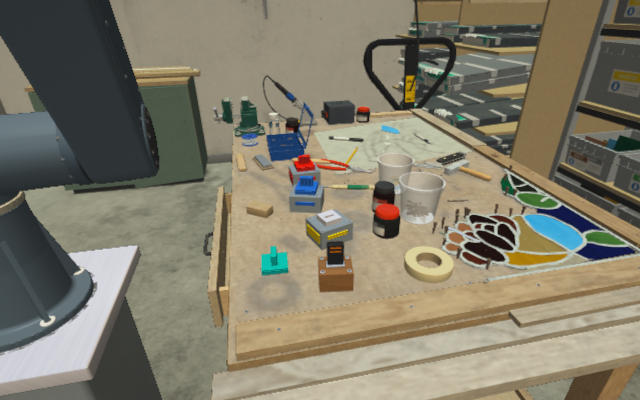

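View pics/wrist0.png

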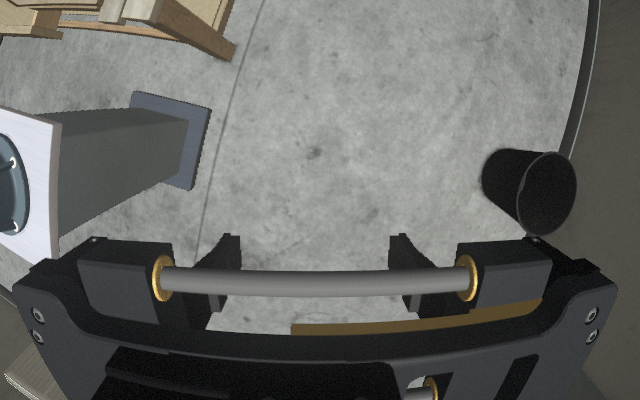

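```bash
python3 - <<'E'
from h import *
crop('top0',205,170,325,240,6.5,'c1')
crop('top0',330,170,450,270,6,'c2')
c=load('top0')
for n,uv in dict(red=(235,201),blue=(294,210),yel=(360,202),stand=(420,209),turq=(389,253),beech=(300,258),bj=(324,135),rj=(362,147)).items(): print(n,world(c,uv).round(4))
E
```

```text
red [0.5636 0.3832 0.0628]
blue [0.5421 0.2405 0.086 ]
yel [0.563  0.0851 0.0504]
stand [ 0.5465 -0.0562  0.0576]
turq [0.4407 0.0143 0.0376]
beech [0.4258 0.2301 0.022 ]
bj [0.7202 0.172  0.074 ]
rj [0.6943 0.081  0.0606]
```

View pics/c1.png

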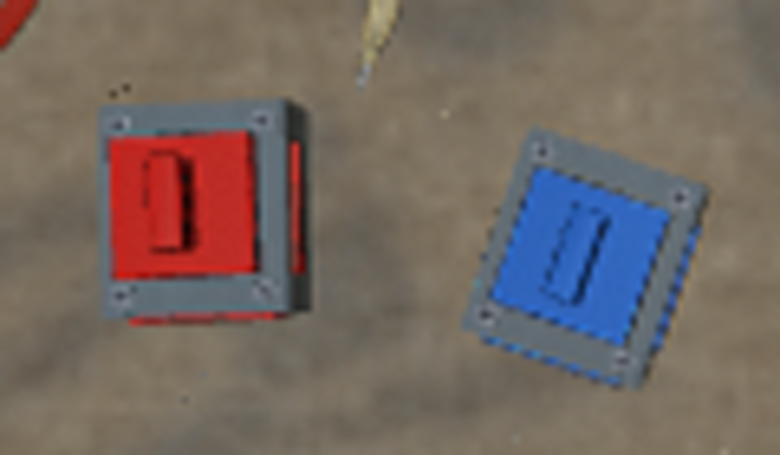

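View pics/c2.png

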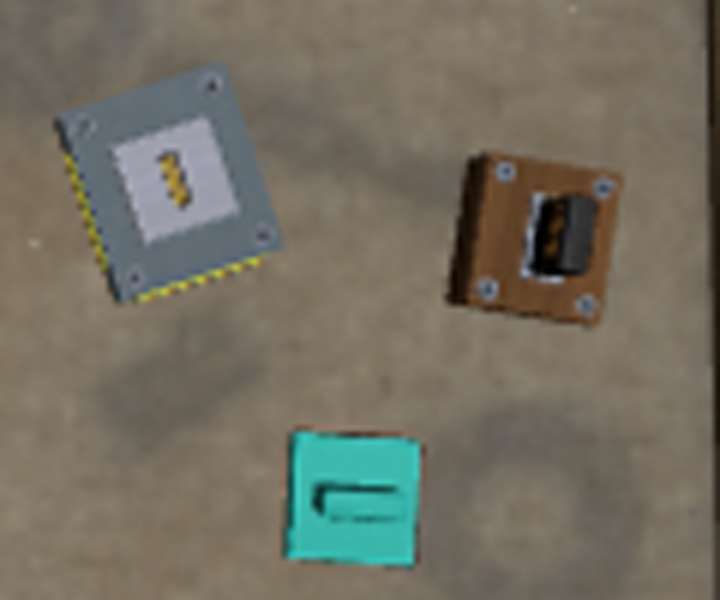

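```bash
cat >> h.py <<'E'
def head(o):
    z=R.from_quat(o['tool_rot']).as_matrix()[:,2]; return np.degrees(np.arctan2(z[1],z[0]))
def plan(*targets):
    """targets: (x,y,z,heading_deg)"""
    o=st(); Rc=R.from_quat(o['tool_rot']); print('heading',head(o).round(2))
    for x,y,z,h in targets:
        a=np.radians(h); T=np.array([[np.sin(a),0,np.cos(a)],[-np.cos(a),0,np.sin(a)],[0,-1,0]])
        d=Rc.inv().apply(np.array([x,y,z])-o['position'])*1000
        rv=(Rc.inv()*R.from_matrix(T)).as_rotvec()
        print((x,y,z,h),'->',d.round(1),rv.round(4))
E
python3 - <<'E'
from h import *
plan((0.189,-0.595,0.32,17.6),(0.5,0.03,0.30,0))
# block tops from depth
c=load('top0');Rm,t,K=cam(c)
v,u=np.mgrid[0:400,0:640]; d=c['depth']
P=np.stack([(u-K[0,2])/K[0,0]*d,(v-K[1,2])/K[1,1]*d,d],-1)-t
W=P@Rm
for n,(x,y,zz) in dict(red=(.55,.383,.044),blue=(.54,.24,.044),yel=(.56,.085,.044),stand=(.55,-.055,.04),turq=(.44,.014,.012)).items():
    m=(abs(W[...,0]-x)<.065)&(abs(W[...,1]-y)<.065)&(W[...,2]>zz-.008)&(d>0)
    top=W[m]
    # use points at plateau for rect, project to xy
    rect=cv2.minAreaRect((top[:,:2]*1000).astype(np.float32)); print(n,np.round(rect[0],1),np.round(rect[1],1),round(rect[2],1),m.sum())
E
```

```text
t 0.15 pos [ 0.1893 -0.5951  0.2218] q [-0.5703  0.4178 -0.417   0.5712] F [0.  0.1 0.3] w 0.087
heading 17.64
(0.189, -0.595, 0.32, 17.6) -> [ -0.3 -98.2  -0.2] [-0.0003  0.0006 -0.0016]
(0.5, 0.03, 0.3, 0) -> [-501.7  -77.3  485.5] [-0.      0.3078 -0.0017]
red [562.9 389.7] [80.9 71.5] 2.0 971
blue [545.2 243.3] [70.1 81.7] 71.2 959
yel [567.9  88.1] [81.5 70.5] 18.0 967
stand [546.6 -61.7] [55.1 62.2] 81.0 603
turq [440.8  14.2] [129.3 128.9] 0.6 523
```

Call:
jog_arm(
  series=[
    [0,-90,0,0,0,0,-1],
    [0,-90,0,0,0,0,-1],
    [-502,-77,485,0,0.308,0,-1],
    [-502,-77,485,0,0.308,0,-1],
    [-502,-77,485,0,0.308,0,-1],
    [-502,-77,485,0,0.308,0,-1],
    [-502,-77,485,0,0.308,0,-1],
    [-502,-77,485,0,0.308,0,-1],
    [-502,-77,485,0,0.308,0,-1],
    [-502,-77,485,0,0.308,0,-1],
    [-502,-77,485,0,0.308,0,-1],
    [-502,-77,485,0,0.308,0,-1],
    [-502,-77,485,0,0.308,0,-1],
    [-502,-77,485,0,0.308,0,-1],
    [-502,-77,485,0,0.308,0,-1],
    [-502,-77,485,0,0.308,0,-1],
    [-502,-77,485,0,0.308,0,-1],
  ],
)

```text
time: 2.28
position: [0.4991, 0.0283, 0.2996]
tool_rot: [0.499, -0.501, 0.501, -0.499]
ft_force: [-0.1, 0.6, 1.4]
grip_width: 0.0871
```

```bash
python3 - <<'E'
from h import *
st(); shot('wrist','w1')
E
```

```text
t 2.27 pos [0.4991 0.0283 0.2996] q [ 0.4994 -0.5007  0.5007 -0.4992] F [-0.1  0.6  1.4] w 0.0871
```

View pics/w1.png

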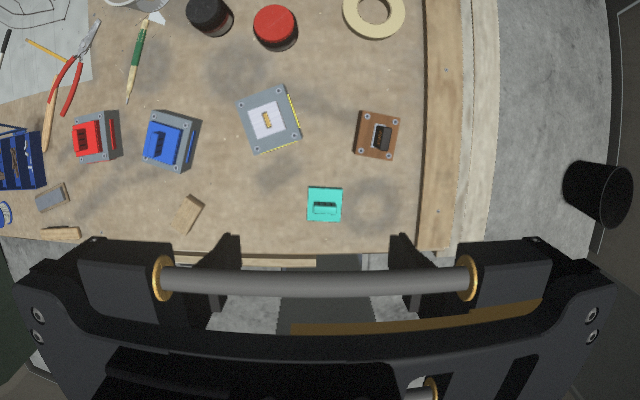

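```bash
cat >> h.py <<'E'
def cloud(c,fish):
    Rm,t,K=cam(c); d=c['depth']; v,u=np.mgrid[0:400,0:640]
    x=(u-K[0,2])/K[0,0]; y=(v-K[1,2])/K[1,1]
    if fish:
        r=np.hypot(x,y)+1e-9; s=np.where(r<1.4,np.tan(np.minimum(r,1.4))/r,np.nan); x=x*s;y=y*s
    P=np.stack([x*d,y*d,d],-1)-t
    W=P@Rm; W[d<=0]=np.nan; return W
def rects(c,fish,items):
    W=cloud(c,fish)
    for n,(x,y,z0,z1,r) in items.items():
        m=(np.hypot(W[...,0]-x,W[...,1]-y)<r)&(W[...,2]>z0)&(W[...,2]<z1)
        # largest component
        k,lab,stt,_=cv2.connectedComponentsWithStats(m.astype(np.uint8))
        if k<2: print(n,'none'); continue
        m=lab==1+np.argmax(stt[1:,4])
        top=W[m]; q=cv2.minAreaRect((top[:,:2]*1000).astype(np.float32))
        (cx,cy),(a,b),th=q
        if a<b: th-=90;a,b=b,a
        th=(th+90)%180-90
        print(n,'c',round(cx,1),round(cy,1),'size',round(a,1),round(b,1),'yaw',round(th,1),'zmed',np.nanmedian(top[:,2]).round(4),m.sum())
E
python3 - <<'E'
from h import *
it=dict(red=(.563,.39,.038,.1,.07),redrib=(.563,.39,.07,.1,.04),blue=(.545,.243,.038,.1,.07),bluerib=(.545,.243,.07,.1,.04),yel=(.568,.088,.038,.1,.07),yelboss=(.568,.088,.05,.06,.05),stand=(.547,-.06,.034,.1,.06),gauge=(.547,-.06,.08,.1,.04),turq=(.44,.014,.005,.1,.05))
rects(load('w1'),True,it); print(); rects(load('top0'),False,it)
E
```

```text
red c 563.7 391.7 size 80.6 72.0 yaw 2.1 zmed 0.052 1647
redrib c 563.7 391.7 size 33.2 14.4 yaw 1.0 zmed 0.082 215
blue c 546.4 245.6 size 81.1 72.0 yaw -18.5 zmed 0.0553 2307
bluerib c 546.4 245.4 size 33.7 13.2 yaw -21.9 zmed 0.083 276
yel c 569.3 91.3 size 80.9 71.7 yaw 18.3 zmed 0.0446 3010
yelboss c 569.5 91.3 size 41.6 40.8 yaw 19.5 zmed 0.0558 901
stand c 547.1 -58.5 size 62.9 55.2 yaw -9.2 zmed 0.0407 1745
gauge c 547.1 -58.4 size 29.9 11.6 yaw -9.9 zmed 0.0889 243
turq c 439.7 14.1 size 53.8 52.7 yaw -3.0 zmed 0.0143 1172

red c 563.3 389.7 size 80.1 71.5 yaw 2.0 zmed 0.0538 964
redrib c 562.9 389.2 size 32.4 11.8 yaw 4.1 zmed 0.0837 91
blue c 546.0 243.1 size 80.0 70.0 yaw -18.8 zmed 0.056 954
bluerib c 545.8 243.4 size 33.0 12.3 yaw -19.3 zmed 0.0843 78
yel c 568.9 88.3 size 79.4 70.3 yaw 18.0 zmed 0.0457 955
yelboss c 568.9 88.6 size 39.7 39.4 yaw -71.6 zmed 0.0567 271
stand c 546.6 -61.7 size 62.2 55.1 yaw -9.0 zmed 0.0417 596
gauge c 546.5 -61.4 size 29.9 12.5 yaw -10.5 zmed 0.0895 81
turq c 439.6 11.1 size 52.2 52.0 yaw -1.7 zmed 0.0152 453
```

```bash
python3 - <<'E'
from h import *
plan((.5637,.391,.16,2),(.5637,.391,.064,2))
E
```

```text
t 2.33 pos [0.4992 0.0284 0.2997] q [ 0.4994 -0.5006  0.5007 -0.4993] F [-0.7  0.3 -0.5] w 0.0873
heading -0.15
(0.5637, 0.391, 0.16, 2) -> [-362.8  139.6   63.6] [ 0.0001 -0.0375  0.0002]
(0.5637, 0.391, 0.064, 2) -> [-362.8  235.6   63.6] [ 0.0001 -0.0375  0.0002]
```

Call:
jog_arm(
  series=[
    [-363,0,64,0,-0.037,0,0],
    [-363,0,64,0,-0.037,0,0],
    [-363,0,64,0,-0.037,0,0],
    [-363,0,64,0,-0.037,0,0],
    [-363,0,64,0,-0.037,0,0],
    [-363,0,64,0,-0.037,0,0],
    [-363,140,64,0,-0.037,0,0],
    [-363,140,64,0,-0.037,0,0],
    [-363,140,64,0,-0.037,0,0],
    [-363,140,64,0,-0.037,0,0],
    [-363,140,64,0,-0.037,0,0],
  ],
)

```text
time: 3.7
position: [0.566, 0.3933, 0.1629]
tool_rot: [-0.507, 0.49, -0.492, 0.511]
ft_force: [0.5, 0.0, 1.1]
grip_width: 0.0438
```

```bash
python3 - <<'E'
from h import *
c=shot('wrist','w2')
it=dict(red=(.563,.39,.038,.1,.07),redrib=(.563,.39,.07,.1,.04),blue=(.545,.243,.038,.1,.07),bluerib=(.545,.243,.07,.1,.04))
rects(c,True,it)
plan((.5637,.391,.064,2))
E
```

```text
red c 563.1 392.8 size 80.2 70.6 yaw 2.4 zmed 0.059 6041
redrib c 563.6 393.8 size 35.2 12.3 yaw 4.1 zmed 0.0838 612
blue c 546.2 246.8 size 81.0 71.6 yaw -19.2 zmed 0.0581 3771
bluerib c 547.6 246.9 size 31.9 13.4 yaw -19.8 zmed 0.0827 479
t 3.75 pos [0.5658 0.3934 0.163 ] q [-0.5068  0.4901 -0.4916  0.5111] F [ 0.   0.3 -0.6] w 0.0434
heading 2.07
(0.5637, 0.391, 0.064, 2) -> [ 2.6 99.  -2.8] [-0.0058  0.0013 -0.0026]
```

View pics/w2.png

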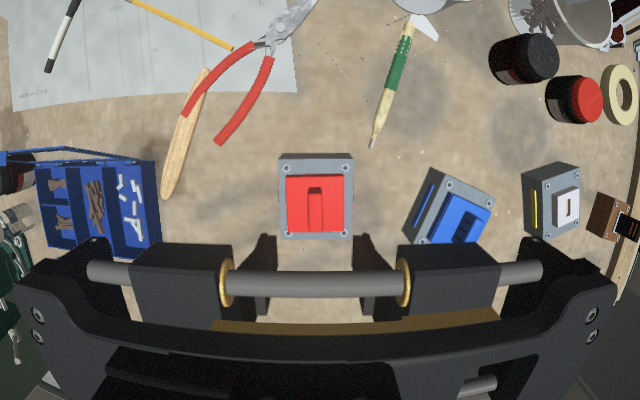

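Call:
jog_arm(
  series=[
    [1,50,-2,-0.005,0,-0.002,0],
    [1,80,-2,-0.005,0,-0.002,0],
    [1,98,-2,-0.005,0,-0.002,0],
    [1,98,-2,-0.005,0,-0.002,0],
    [1,98,-2,-0.005,0,-0.002,0.2],
    [1,98,-2,-0.005,0,-0.002,1],
    [1,98,-2,-0.005,0,-0.002,1],
    [1,98,-2,-0.005,0,-0.002,1],
    [1,98,-2,-0.005,0,-0.002,1],
    [1,98,-2,-0.005,0,-0.002,1],
  ],
  grip_force=25,
)

```text
time: 5.0
position: [0.5618, 0.3919, 0.0619]
tool_rot: [0.511, -0.491, 0.49, -0.508]
ft_force: [0.1, 0.5, 2.3]
grip_width: 0.012
```

```bash
python3 - <<'E'
from h import *
c=shot('wrist','w3')
rects(c,True,dict(red=(.563,.39,.038,.1,.07)))
plan((.43,.40,.2,2),(.44,.36,.018,2))
E
```

```text
red c 580.5 393.5 size 70.8 46.6 yaw -88.1 zmed 0.0593 9635
t 5.05 pos [0.5617 0.3919 0.0619] q [ 0.5107 -0.4914  0.49   -0.5075] F [-0.1  0.7  2.1] w 0.0116
heading 2.11
(0.43, 0.4, 0.2, 2) -> [ -12.8 -137.5 -132. ] [0.0046 0.0019 0.0017]
(0.44, 0.36, 0.018, 2) -> [  27.3   44.5 -122.6] [0.0046 0.0019 0.0017]
```

View pics/w3.png

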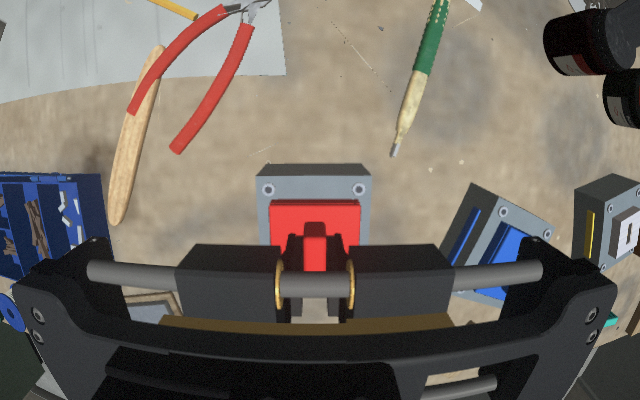

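Call:
jog_arm(
  series=[
    [0,-20,0,0,0,0,1],
    [0,-60,0,0,0,0,1],
    [0,-80,0,0,0,0,1],
    [27,-80,-122,0,0,0,1],
    [27,-80,-122,0,0,0,1],
    [27,-80,-122,0,0,0,1],
    [27,-20,-122,0,0,0,1],
    [27,30,-122,0,0,0,1],
    [27,40,-122,0,0,0,1],
    [27,44,-122,0,0,0,1],
    [27,44,-122,0,0,0,1],
  ],
)

```text
time: 6.42
position: [0.442, 0.3609, 0.0197]
tool_rot: [0.51, -0.491, 0.49, -0.508]
ft_force: [0.2, -0.0, 0.5]
grip_width: 0.0117
```

```bash
python3 - <<'E'
from h import *
st();shot('side','s1')
crop('s1',200,120,400,280,4,'s1c')
E
```

```text
t 6.42 pos [0.442  0.3609 0.0197] q [ 0.5097 -0.4911  0.4904 -0.5085] F [ 0.2 -0.   0.5] w 0.0117
```

View pics/s1c.png

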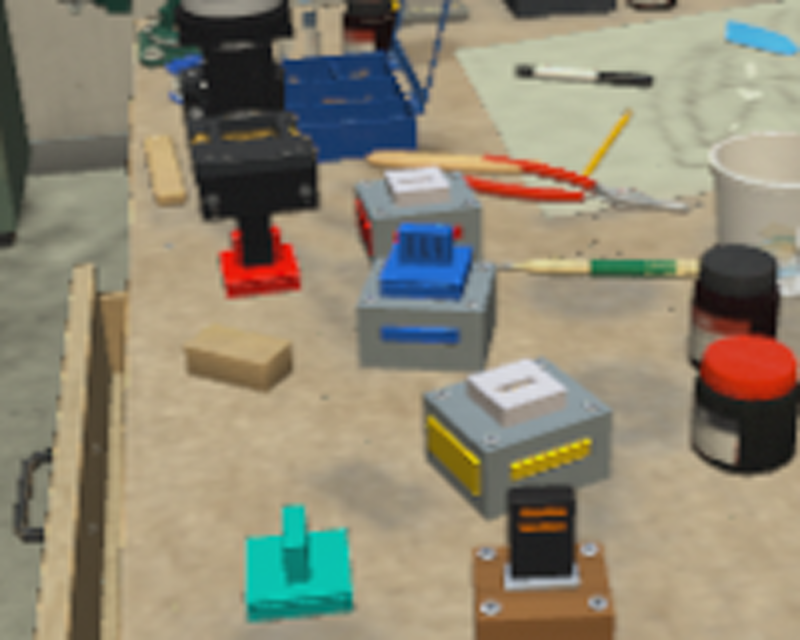

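Call:
jog_arm(
  series=[
    [0,0,0,0,0,0,1],
    [0,2,0,0,0,0,1],
  ],
)

```text
time: 6.72
position: [0.4411, 0.3605, 0.0172]
tool_rot: [0.51, -0.491, 0.49, -0.508]
ft_force: [-0.1, -0.6, -0.7]
grip_width: 0.0119
```

Call:
jog_arm(
  series=[
    [0,1,0,0,0,0,1],
    [0,1,0,0,0,0,0.2],
    [0,1,0,0,0,0,0.2],
    [0,1,0,0,0,0,0.2],
    [0,-30,0,0,0,0,0.2],
    [0,-90,0,0,0,0,0.2],
    [0,-145,0,0,0,0,0],
    [0,-145,0,0,0,0,0],
  ],
)

```text
time: 7.72
position: [0.4442, 0.3622, 0.1659]
tool_rot: [-0.507, 0.49, -0.491, 0.511]
ft_force: [0.6, -0.6, -0.3]
grip_width: 0.0421
```

```bash
python3 - <<'E'
from h import *
plan((.5467,.2455,.16,-19))
E
```

```text
t 7.72 pos [0.4442 0.3622 0.1659] q [-0.5072  0.4902 -0.4911  0.5111] F [ 0.6 -0.6 -0.3] w 0.0421
heading 2.12
(0.5467, 0.2455, 0.16, -19) -> [120.4   6.1  98.1] [-0.0043  0.3686 -0.0037]
```

Call:
jog_arm(
  series=[
    [120,6,98,-0.004,0.369,-0.003,0],
    [120,6,98,-0.004,0.369,-0.003,0],
    [120,6,98,-0.004,0.369,-0.003,0],
    [120,6,98,-0.004,0.369,-0.003,0],
    [120,6,98,-0.004,0.369,-0.003,0],
    [120,6,98,-0.004,0.369,-0.003,0],
  ],
)

```text
time: 8.48
position: [0.542, 0.2451, 0.1545]
tool_rot: [-0.415, 0.576, -0.575, 0.407]
ft_force: [0.2, -0.2, 0.1]
grip_width: 0.0435
```

```bash
python3 - <<'E'
from h import *
c=shot('wrist','w4')
rects(c,True,dict(blue=(.545,.243,.038,.1,.07),bluerib=(.545,.243,.07,.1,.04),redcap=(.44,.36,.005,.05,.05)))
plan((.5467,.2455,.064,-19))
E
```

```text
blue c 546.3 246.6 size 81.0 70.1 yaw -18.6 zmed 0.0589 6441
bluerib c 546.3 246.1 size 33.8 12.2 yaw -19.2 zmed 0.0837 679
redcap c 424.3 336.8 size 21.8 10.3 yaw -33.0 zmed 0.0135 101
t 8.53 pos [0.5423 0.2452 0.1547] q [-0.4149  0.5762 -0.5746  0.4071] F [ 0.2 -0.6 -0.4] w 0.0436
heading -18.93
(0.5467, 0.2455, 0.064, -19) -> [-2.5 90.7  4.8] [0.0082 0.0013 0.0077]
```

View pics/w4.png

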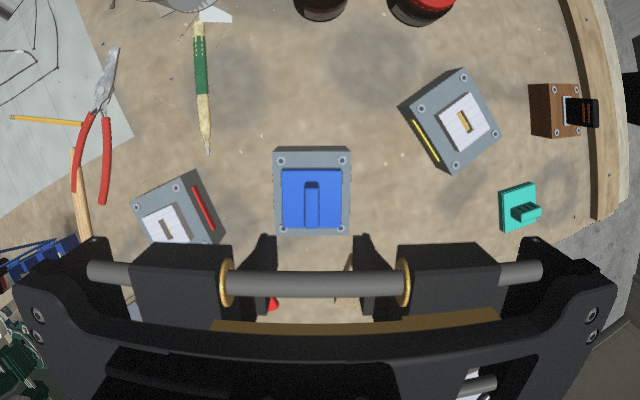

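Call:
jog_arm(
  series=[
    [-2.5,50,4,0.004,0,0.004,0],
    [-2.5,80,4,0.004,0,0.004,0],
    [-2.5,90,4,0.004,0,0.004,0],
    [-2.5,90,4,0.004,0,0.004,0],
    [-2.5,90,4,0.004,0,0.004,1],
    [-2.5,90,4,0.004,0,0.004,1],
    [-2.5,90,4,0.004,0,0.004,1],
    [-2.5,90,4,0.004,0,0.004,1],
    [-2.5,90,4,0.004,0,0.004,1],
  ],
)

```text
time: 9.65
position: [0.5475, 0.2448, 0.0654]
tool_rot: [-0.412, 0.576, -0.576, 0.409]
ft_force: [-0.1, -0.6, 3.5]
grip_width: 0.0121
```

```bash
python3 - <<'E'
from h import *
plan((.43,.3,.14,-19),(.44,.29,.018,-10),(.43,.15,.018,-10))
E
```

```text
t 9.65 pos [0.5475 0.2448 0.0654] q [-0.4118  0.576  -0.5756  0.409 ] F [-0.1 -0.6  3.5] w 0.0121
heading -19.04
(0.43, 0.3, 0.14, -19) -> [ -13.7  -74.3 -129.3] [ 0.0028 -0.0007  0.0029]
(0.44, 0.29, 0.018, -10) -> [  -7.8   47.7 -116.2] [ 0.003  -0.1578  0.0027]
(0.43, 0.15, 0.018, -10) -> [127.8  48.  -80. ] [ 0.003  -0.1578  0.0027]
```

```bash
python3 - <<'E'
from h import *
plan((.44,.135,.02,-19))
E
```

```text
t 9.65 pos [0.5475 0.2448 0.0654] q [-0.4118  0.576  -0.5756  0.409 ] F [-0.1 -0.6  3.5] w 0.0121
heading -19.04
(0.44, 0.135, 0.02, -19) -> [138.7  46.  -65.7] [ 0.0028 -0.0007  0.0029]
```

Call:
jog_arm(
  series=[
    [0,-20,0,0,0,0,1],
    [0,-60,0,0,0,0,1],
    [0,-80,0,0,0,0,1],
    [139,-80,-66,0,0,0,1],
    [139,-80,-66,0,0,0,1],
    [139,-80,-66,0,0,0,1],
    [139,-80,-66,0,0,0,1],
    [139,-20,-66,0,0,0,1],
    [139,30,-66,0,0,0,1],
    [139,40,-66,0,0,0,1],
    [139,45,-66,0,0,0,1],
    [139,45,-66,0,0,0,1],
    [139,45,-66,0,0,0,1],
  ],
)

```text
time: 11.28
position: [0.4405, 0.135, 0.022]
tool_rot: [0.411, -0.575, 0.576, -0.41]
ft_force: [-0.1, 0.0, -0.6]
grip_width: 0.012
```

Call:
jog_arm(
  series=[
    [0,1.5,0,0,0,0,1],
    [0,1.5,0,0,0,0,0.2],
    [0,1.5,0,0,0,0,0.2],
    [0,1.5,0,0,0,0,0.2],
    [0,-30,0,0,0,0,0.2],
    [0,-90,0,0,0,0,0.2],
    [0,-145,0,0,0,0,0],
    [0,-145,0,0,0,0,0],
  ],
)

```text
time: 12.28
position: [0.4429, 0.1353, 0.1694]
tool_rot: [0.409, -0.574, 0.577, -0.412]
ft_force: [-0.1, -0.3, 0.1]
grip_width: 0.0418
```

```bash
python3 - <<'E'
from h import *
plan((.547,-.059,.16,-9.5))
E
```

```text
t 12.28 pos [0.4429 0.1353 0.1694] q [ 0.4091 -0.5741  0.5774 -0.4119] F [-0.1 -0.3  0.1] w 0.0418
heading -19.02
(0.547, -0.059, 0.16, -9.5) -> [149.8  10.3 161.7] [-0.0061 -0.1661 -0.    ]
```

Call:
jog_arm(
  series=[
    [150,10,162,-0.006,-0.166,0,0],
    [150,10,162,-0.006,-0.166,0,0],
    [150,10,162,-0.006,-0.166,0,0],
    [150,10,162,-0.006,-0.166,0,0],
    [150,10,162,-0.006,-0.166,0,0],
    [150,10,162,-0.006,-0.166,0,0],
    [150,10,162,-0.006,-0.166,0,0],
    [150,10,162,-0.006,-0.166,0,0],
  ],
)

```text
time: 13.28
position: [0.5436, -0.0584, 0.1555]
tool_rot: [-0.46, 0.542, -0.537, 0.454]
ft_force: [-0.0, -0.8, -0.1]
grip_width: 0.0436
```

```bash
python3 - <<'E'
from h import *
c=shot('wrist','w5')
rects(c,True,dict(stand=(.547,-.06,.034,.1,.06),gauge=(.547,-.06,.08,.1,.04),yel=(.568,.088,.038,.1,.07),yelboss=(.568,.088,.05,.06,.05)))
plan((.547,-.059,.06,-9.3))
E
```

```text
stand c 547.0 -58.1 size 62.6 54.1 yaw -9.4 zmed 0.0404 3829
gauge c 547.4 -57.9 size 30.4 11.9 yaw -9.5 zmed 0.0888 597
yel c 569.3 91.5 size 81.0 71.9 yaw 18.5 zmed 0.0444 4735
yelboss c 569.2 91.0 size 42.3 40.8 yaw -71.1 zmed 0.0557 1491
t 13.32 pos [ 0.5438 -0.0586  0.1557] q [-0.46    0.5416 -0.5372  0.4543] F [-0.   0.9 -0.3] w 0.0433
heading -9.44
(0.547, -0.059, 0.06, -9.3) -> [-0.3 95.6  4.2] [ 0.01   -0.0024  0.0022]
```

View pics/w5.png

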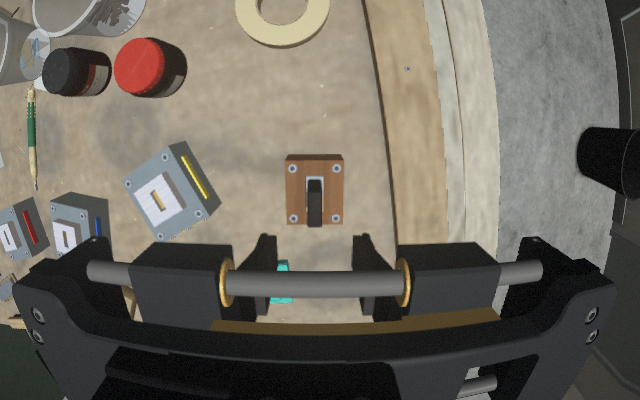

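Call:
jog_arm(
  series=[
    [0,50,4,0.008,0,0.002,0],
    [0,80,4,0.008,0,0.002,0],
    [0,98,4,0.008,0,0.002,0],
    [0,101,4,0.008,0,0.002,0],
    [0,101,4,0.008,0,0.002,0],
    [0,101,4,0.008,0,0.002,0],
    [0,101,4,0.008,0,0.002,0],
  ],
)

```text
time: 14.2
position: [0.5476, -0.0604, 0.0554]
tool_rot: [0.457, -0.54, 0.54, -0.457]
ft_force: [-0.1, -0.7, 0.4]
grip_width: 0.0435
```

```bash
python3 - <<'E'
from h import *
plan((.547,-.0583,.054,-9.4))
shot('wrist','w6')
E
```

```text
t 14.2 pos [ 0.5476 -0.0604  0.0554] q [ 0.4569 -0.5397  0.5399 -0.4566] F [-0.1 -0.7  0.4] w 0.0435
heading -9.52
(0.547, -0.0583, 0.054, -9.4) -> [-2.   1.4 -1. ] [ 0.     -0.0021  0.0005]
```

View pics/w6.png

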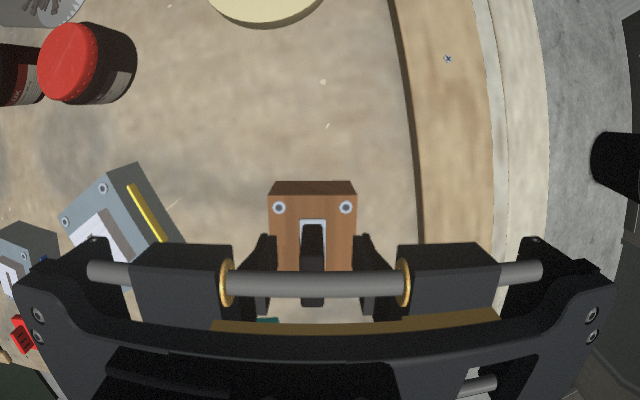

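Call:
jog_arm(
  series=[
    [-1.5,1.5,0,0,0,0,0],
    [-1.5,1.5,0,0,0,0,0],
    [-1.5,1.5,0,0,0,0,1],
    [-1.5,1.5,0,0,0,0,1],
    [-1.5,1.5,0,0,0,0,1],
    [-1.5,1.5,0,0,0,0,1],
    [-1.5,1.5,0,0,0,0,1],
    [-1.5,1.5,0,0,0,0,1],
  ],
  grip_force=35,
)

```text
time: 15.25
position: [0.5473, -0.0589, 0.053]
tool_rot: [-0.457, 0.54, -0.539, 0.456]
ft_force: [0.6, -0.6, -0.4]
grip_width: 0.0116
```

```bash
python3 - <<'E'
from h import *
o=st();print(head(o),o['moment'])
E
```

```text
t 15.25 pos [ 0.5473 -0.0589  0.053 ] q [-0.4573  0.5402 -0.5393  0.4563] F [ 0.6 -0.6 -0.4] w 0.0116
-9.52234075236766 [-0.00928155 -0.00472838  0.01528636]
```

Call:
jog_arm(
  series=[
    [0,-10,0,0,0,0,1],
    [0,-30,0,0,0,0,1],
    [0,-70,0,0,0,0,1],
    [0,-90,0,0,0,0,1],
    [0,-90,0,0,0,0,1],
    [0,-90,0,0,0,0,1],
  ],
)

```text
time: 16.0
position: [0.5468, -0.0586, 0.1426]
tool_rot: [-0.457, 0.541, -0.539, 0.456]
ft_force: [0.2, 0.1, -0.9]
grip_width: 0.0117
```

```bash
python3 - <<'E'
from h import *
shot('wrist','w7')
plan((.5693,.0912,.125,18.3))
E
```

```text
t 16.05 pos [ 0.5466 -0.0585  0.1421] q [-0.4577  0.5409 -0.5387  0.4559] F [ 0.1  0.2 -0.6] w 0.0118
heading -9.52
(0.5693, 0.0912, 0.125, 18.3) -> [-151.4   17.1   -2.3] [ 0.0039 -0.4856 -0.0011]
```

View pics/w7.png

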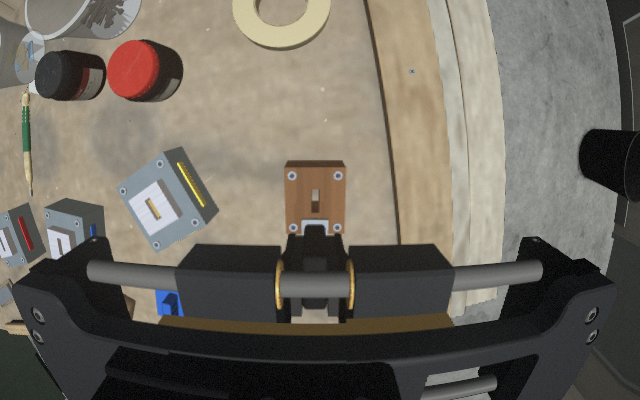

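Call:
jog_arm(
  series=[
    [-151,10,-2,0.004,-0.485,-0.001,1],
    [-151,10,-2,0.004,-0.485,-0.001,1],
    [-151,10,-2,0.004,-0.485,-0.001,1],
    [-151,10,-2,0.004,-0.485,-0.001,1],
    [-151,10,-2,0.004,-0.485,-0.001,1],
    [-151,10,-2,0.004,-0.485,-0.001,1],
    [-151,10,-2,0.004,-0.485,-0.001,1],
    [-151,10,-2,0.004,-0.485,-0.001,1],
    [-151,10,-2,0.004,-0.485,-0.001,1],
  ],
)

```text
time: 17.18
position: [0.5705, 0.0901, 0.1331]
tool_rot: [-0.573, 0.414, -0.415, 0.573]
ft_force: [0.2, -0.5, -0.8]
grip_width: 0.0114
```

```bash
python3 - <<'E'
from h import *
c=shot('wrist','w8')
rects(c,True,dict(yel=(.568,.088,.038,.06,.07),yelboss=(.568,.088,.05,.06,.05)))
crop('w8',240,120,400,240,5,'w8c')
for h in(0,11,-11): print(pix(c,[.5693+h*.001*np.cos(.32),.0912+h*.001*np.sin(.32),.056],True))
plan((.5693,.0912,.085,18.3))
E
```

```text
yel c 569.1 91.7 size 81.0 70.7 yaw 18.7 zmed 0.0446 5992
yelboss c 569.6 91.7 size 40.1 39.7 yaw 18.0 zmed 0.0559 1852
(np.float64(312.6778231765198), np.float64(211.8735863662688))
(np.float64(312.62561556241064), np.float64(198.8713459867522))
(np.float64(312.7305246546765), np.float64(224.5261430219383))
t 17.23 pos [0.5705 0.0902 0.1331] q [-0.5726  0.4136 -0.4152  0.5733] F [-0.4 -0.3 -1.5] w 0.0118
heading 18.24
(0.5693, 0.0912, 0.085, 18.3) -> [-1.4 48.1 -0.9] [-0.0021 -0.001   0.0013]
```

View pics/w8c.png

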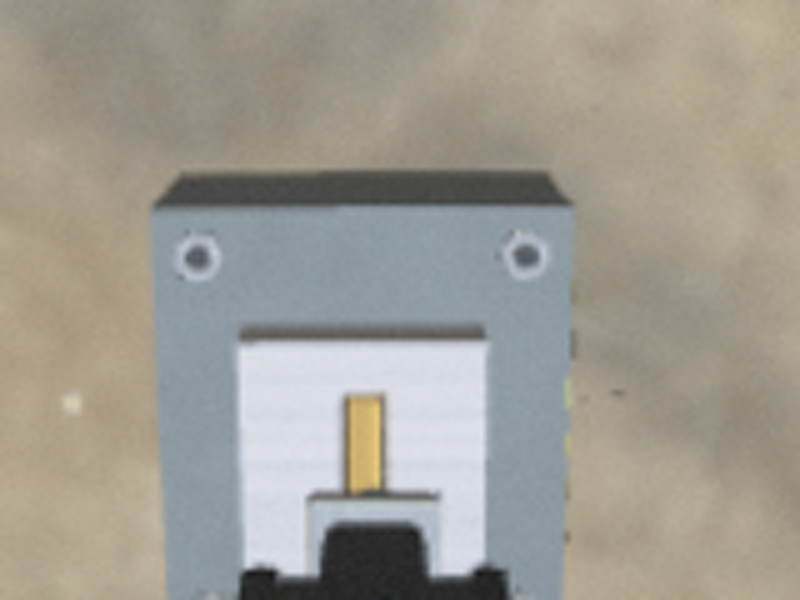

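Call:
jog_arm(
  series=[
    [-1.8,20,-1,-0.002,0,0.001,1],
    [-1.8,35,-1,-0.002,0,0.001,1],
    [-1.8,35,-1,-0.002,0,0.001,1],
    [-1.8,35,-1,-0.002,0,0.001,1],
    [-1.8,35,-1,-0.002,0,0.001,1],
  ],
)

```text
time: 17.85
position: [0.5696, 0.0918, 0.0986]
tool_rot: [-0.573, 0.414, -0.415, 0.573]
ft_force: [-0.0, 0.7, -0.2]
grip_width: 0.012
```

```bash
python3 - <<'E'
from h import *
c=shot('wrist','w9'); shot('side','s2')
rects(c,True,dict(yel=(.568,.088,.038,.06,.07),yelboss=(.568,.088,.05,.06,.05)))
crop('w9',240,120,400,240,5,'w9c');crop('s2',280,150,380,260,6,'s2c')
plan((.5694,.0916,.069,18.3))
E
```

```text
yel c 575.8 93.9 size 70.8 66.9 yaw -71.5 zmed 0.0444 6467
yelboss c 574.0 93.3 size 40.1 31.5 yaw -72.3 zmed 0.056 1656
t 17.95 pos [0.5694 0.0918 0.0986] q [-0.5729  0.4139 -0.4147  0.5732] F [ 0.  -1.  -1.2] w 0.0118
heading 18.27
(0.5694, 0.0916, 0.069, 18.3) -> [ 0.1 29.6 -0.1] [-0.001  -0.0006  0.0007]
```

View pics/w9c.png

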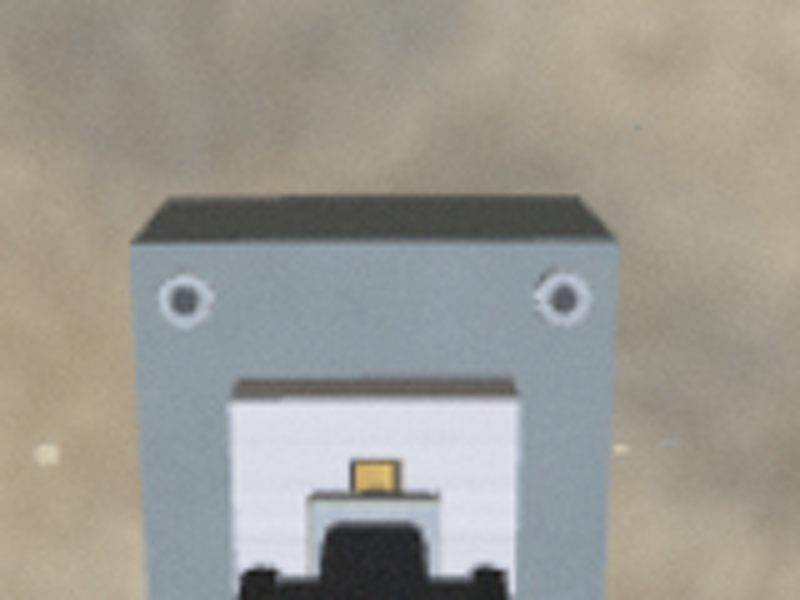

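View pics/s2c.png

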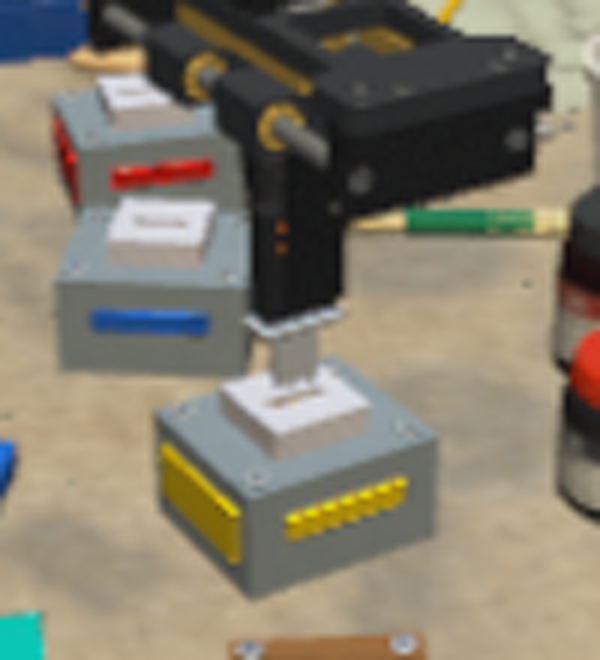

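Call:
jog_arm(
  series=[
    [0,4,0,-0.001,0,0,1],
    [0,8,0,-0.001,0,0,1],
    [0,12,0,-0.001,0,0,1],
    [0,12,0,-0.001,0,0,1],
  ],
)

```text
time: 18.45
position: [0.5688, 0.0918, 0.0856]
tool_rot: [0.574, -0.415, 0.414, -0.573]
ft_force: [0.9, -0.7, -1.4]
grip_width: 0.0117
```

Call:
jog_arm(
  series=[
    [0.3,5,0.5,0,0,0,1],
    [0.3,10,0.5,0,0,0,1],
    [0.3,14,0.5,0,0,0,1],
    [0.3,14,0.5,0,0,0,1],
  ],
)

```text
time: 18.95
position: [0.5697, 0.0916, 0.0715]
tool_rot: [0.573, -0.414, 0.414, -0.573]
ft_force: [0.9, -0.3, -0.1]
grip_width: 0.0116
```

```bash
python3 - <<'E'
from h import *
plan((.5694,.0916,.069,18.3))
E
```

```text
t 18.95 pos [0.5697 0.0916 0.0715] q [ 0.5735 -0.4144  0.4141 -0.5726] F [ 0.9 -0.3 -0.1] w 0.0116
heading 18.27
(0.5694, 0.0916, 0.069, 18.3) -> [-0.1  2.5 -0.2] [ 0.0011 -0.0004  0.0004]
```

Call:
jog_arm(
  series=[
    [0,2,0,0,0,0,1],
    [0,3,0,0,0,0,1],
    [0,3.5,0,0,0,0,1],
    [0,3.5,0,0,0,0,1],
  ],
)

```text
time: 19.45
position: [0.57, 0.0916, 0.069]
tool_rot: [0.573, -0.414, 0.414, -0.573]
ft_force: [-0.5, -1.8, 4.3]
grip_width: 0.0119
```

```bash
python3 - <<'E'
from h import *
st();shot('side','s3');c=shot('wrist','w10')
crop('w10',240,120,400,240,5,'w10c');crop('s3',280,150,380,260,6,'s3c')
E
```

```text
t 19.45 pos [0.57   0.0916 0.069 ] q [ 0.5732 -0.4141  0.4145 -0.5728] F [-0.5 -1.8  4.3] w 0.0119
```

View pics/s3c.png

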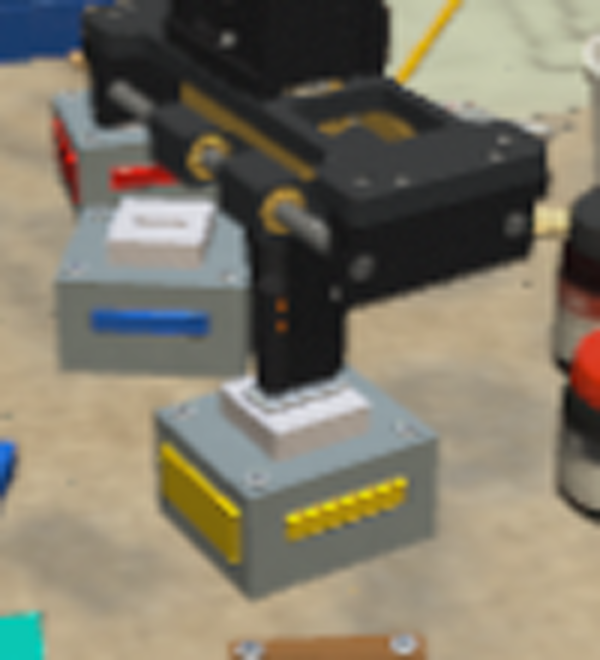

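Call:
jog_arm(
  series=[
    [0,1,0,0,0,0,1],
    [0,2,0,0,0,0,1],
    [0,2,0,0,0,0,1],
    [0,2,0,0,0,0,1],
  ],
)

```text
time: 20.05
position: [0.57, 0.0916, 0.0689]
tool_rot: [0.573, -0.414, 0.415, -0.573]
ft_force: [-3.3, -0.6, 17.0]
grip_width: 0.0118
```

Call:
jog_arm(
  series=[
    [0,-5,0,0,0,0,1],
    [0,-30,0,0,0,0,1],
    [0,-65,0,0,0,0,1],
    [0,-65,0,0,0,0,1],
    [0,-65,0,0,0,0,1],
  ],
)

```text
time: 20.68
position: [0.5688, 0.0917, 0.1305]
tool_rot: [0.574, -0.415, 0.414, -0.572]
ft_force: [-0.1, -0.1, -2.0]
grip_width: 0.0117
```

```bash
python3 - <<'E'
from h import *
c=shot('wrist','w11')
crop('w11',240,120,400,240,5,'w11c')
rects(c,True,dict(blue=(.545,.245,.038,.1,.07),boss=(.545,.245,.05,.06,.05)))
plan((.5463,.2463,.13,-18.8))
E
```

```text
blue c 546.1 246.3 size 82.3 71.3 yaw -18.6 zmed 0.0445 5627
boss c 546.2 246.3 size 41.4 41.0 yaw -17.7 zmed 0.0557 1757
t 20.73 pos [0.5685 0.0917 0.1301] q [ 0.5739 -0.4153  0.4133 -0.5721] F [-0.5  0.3 -1. ] w 0.0116
heading 18.26
(0.5463, 0.2463, 0.13, -18.8) -> [-1.537e+02  1.000e-01  2.740e+01] [3.900e-03 6.469e-01 5.000e-04]
```

View pics/w11c.png

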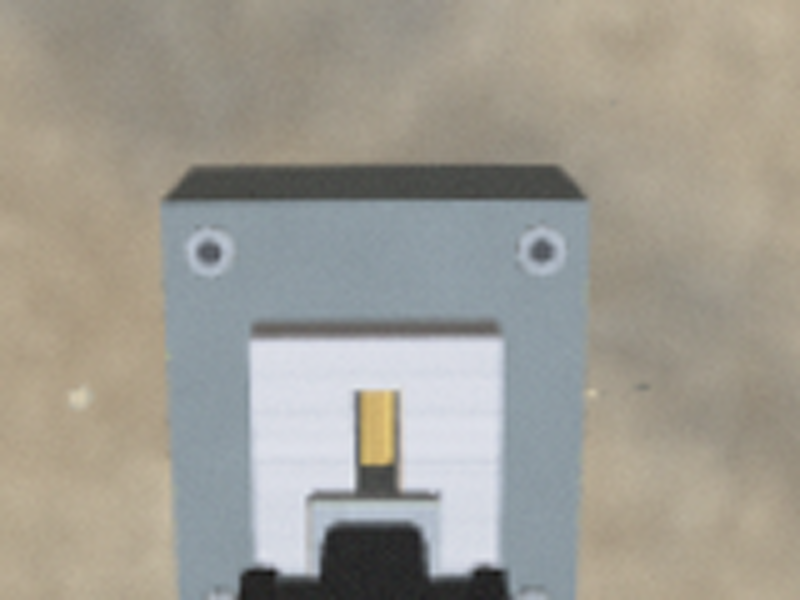

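```bash
python3 - <<'E'
from h import *
c=load('w11');W=cloud(c,True)
for v in range(196,216,2): print(v,W[v,313:319,2].round(4))
print(W[200:215,300:306,2].mean())
E
```

```text
196 [0.056  0.0563 0.0553 0.056  0.0571 0.0562]
198 [0.0313 0.0316 0.0329 0.0325 0.0314 0.0313]
200 [0.0322 0.0317 0.0317 0.0325 0.0319 0.0328]
202 [0.0318 0.0329 0.0312 0.0321 0.0328 0.0326]
204 [0.0313 0.0325 0.0324 0.0327 0.033  0.0328]
206 [0.032  0.0324 0.0319 0.033  0.0312 0.0321]
208 [0.0323 0.0323 0.0308 0.0326 0.0324 0.0308]
210 [0.0313 0.032  0.0316 0.032  0.0318 0.0317]
212 [0.0322 0.0325 0.0323 0.032  0.0316 0.0326]
214 [0.0311 0.0324 0.0318 0.0324 0.0325 0.0311]
nan
```

Call:
jog_arm(
  series=[
    [-154,-10,27,0.004,0.647,0,1],
    [-154,-10,27,0.004,0.647,0,1],
    [-154,-10,27,0.004,0.647,0,1],
    [-154,-10,27,0.004,0.647,0,1],
    [-154,-10,27,0.004,0.647,0,1],
    [-154,-10,27,0.004,0.647,0,1],
    [-154,-10,27,0.004,0.647,0,1],
    [-154,0,27,0.004,0.647,0,1],
    [-154,0,27,0.004,0.647,0,1],
  ],
)

```text
time: 21.85
position: [0.5462, 0.2458, 0.1303]
tool_rot: [0.412, -0.575, 0.575, -0.411]
ft_force: [-0.8, -0.0, -0.1]
grip_width: 0.0119
```

```bash
python3 - <<'E'
from h import *
c=shot('wrist','w12')
crop('w12',240,120,400,240,5,'w12c')
rects(c,True,dict(blue=(.545,.245,.038,.06,.07),boss=(.545,.245,.05,.06,.05)))
plan((.5463,.2463,.098,-18.8))
E
```

```text
blue c 546.3 246.4 size 80.4 71.1 yaw -18.7 zmed 0.0445 6140
boss c 546.6 246.3 size 40.3 40.0 yaw 70.9 zmed 0.0559 1867
t 21.9 pos [0.5465 0.246  0.1307] q [ 0.4113 -0.5744  0.5756 -0.4117] F [-0.7 -0.9 -1.2] w 0.0122
heading -18.82
(0.5463, 0.2463, 0.098, -18.8) -> [-0.2 32.7 -0.4] [-0.0017 -0.0004  0.0005]
```

View pics/w12c.png

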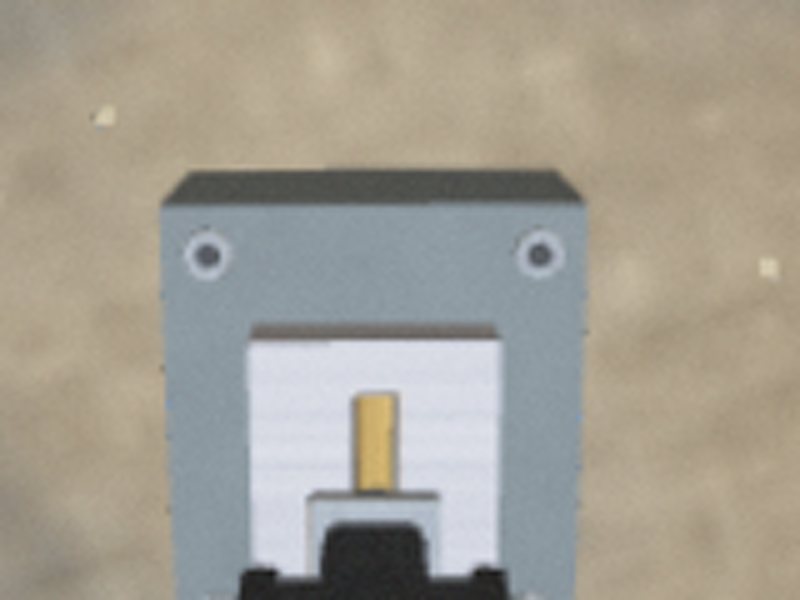

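Call:
jog_arm(
  series=[
    [-0.2,20,-0.4,-0.001,0,0,1],
    [-0.2,33,-0.4,-0.001,0,0,1],
    [-0.2,33,-0.4,-0.001,0,0,1],
    [-0.2,38,-0.4,-0.001,0,0,1],
    [-0.2,42,-0.4,-0.001,0,0,1],
    [-0.2,45,-0.4,-0.001,0,0,1],
    [-0.2,45,-0.4,-0.001,0,0,1],
    [-0.2,45,-0.4,-0.001,0,0,1],
  ],
)

```text
time: 22.9
position: [0.5468, 0.2467, 0.0865]
tool_rot: [0.411, -0.574, 0.575, -0.412]
ft_force: [0.7, -0.7, -0.3]
grip_width: 0.0115
```

```bash
python3 - <<'E'
from h import *
plan((.5463,.2463,.069,-18.8))
E
```

```text
t 22.9 pos [0.5468 0.2467 0.0865] q [ 0.411  -0.5744  0.5755 -0.4122] F [ 0.7 -0.7 -0.3] w 0.0115
heading -18.8
(0.5463, 0.2463, 0.069, -18.8) -> [ 0.6 17.5 -0.4] [-0.0021 -0.0001 -0.0004]
```

Call:
jog_arm(
  series=[
    [0.3,5,-0.3,-0.001,0,0,1],
    [0.3,10,-0.3,-0.001,0,0,1],
    [0.3,15,-0.3,-0.001,0,0,1],
    [0.3,17,-0.3,-0.001,0,0,1],
    [0.3,19,-0.3,-0.001,0,0,1],
    [0.3,20,-0.3,-0.001,0,0,1],
    [0.3,20,-0.3,-0.001,0,0,1],
    [0.3,20,-0.3,-0.001,0,0,1],
  ],
)

```text
time: 23.9
position: [0.547, 0.2466, 0.069]
tool_rot: [0.411, -0.574, 0.575, -0.412]
ft_force: [-3.1, -0.9, 15.0]
grip_width: 0.0119
```

Seated at 0.069 with 15 N. Lift and go to red.

Call:
jog_arm(
  series=[
    [0,-5,0,0,0,0,1],
    [0,-30,0,0,0,0,1],
    [0,-65,0,0,0,0,1],
    [0,-65,0,0,0,0,1],
    [0,-65,0,0,0,0,1],
  ],
)

```text
time: 24.52
position: [0.5454, 0.2462, 0.1304]
tool_rot: [-0.412, 0.575, -0.575, 0.411]
ft_force: [-0.2, -0.1, -0.6]
grip_width: 0.0117
```

```bash
python3 - <<'E'
from h import *
c=shot('wrist','w13')
rects(c,True,dict(blue=(.545,.245,.038,.06,.07),stop=(.5463,.2463,.01,.05,.012),boss=(.545,.245,.05,.06,.05),red=(.5635,.392,.038,.06,.07),redboss=(.5635,.392,.05,.06,.05)))
plan((.5633,.3925,.13,2.2))
E
```

```text
blue c 546.6 246.2 size 79.5 70.8 yaw -19.0 zmed 0.0445 6052
stop c 543.8 246.8 size 18.4 7.1 yaw -19.4 zmed 0.0321 173
boss c 546.3 246.3 size 40.7 40.0 yaw 71.4 zmed 0.056 1789
red c 568.0 393.3 size 72.8 71.3 yaw -87.9 zmed 0.0447 4116
redboss c 563.1 392.5 size 41.7 40.9 yaw -87.2 zmed 0.0557 1539
t 24.57 pos [0.5451 0.2461 0.1299] q [-0.4124  0.5752 -0.5748  0.4108] F [ 0.2  0.3 -1.2] w 0.0121
heading -18.81
(0.5633, 0.3925, 0.13, 2.2) -> [-144.4   -0.3  -30. ] [ 0.002  -0.3666  0.0011]
```

Blue stop top at 0.032: set.

Call:
jog_arm(
  series=[
    [-144,-10,-30,0.002,-0.367,0,1],
    [-144,-10,-30,0.002,-0.367,0,1],
    [-144,-10,-30,0.002,-0.367,0,1],
    [-144,-10,-30,0.002,-0.367,0,1],
    [-144,-10,-30,0.002,-0.367,0,1],
    [-144,-10,-30,0.002,-0.367,0,1],
    [-144,0,-30,0.002,-0.367,0,1],
    [-144,0,-30,0.002,-0.367,0,1],
  ],
)

```text
time: 25.58
position: [0.5637, 0.3913, 0.1301]
tool_rot: [0.51, -0.49, 0.491, -0.509]
ft_force: [0.0, -1.0, -0.7]
grip_width: 0.0115
```

```bash
python3 - <<'E'
from h import *
c=shot('wrist','w14')
crop('w14',240,120,400,240,5,'w14c')
rects(c,True,dict(red=(.5635,.392,.038,.06,.07),boss=(.5635,.392,.05,.06,.05)))
plan((.5633,.3925,.098,2.3))
E
```

```text
red c 563.1 393.0 size 81.1 70.7 yaw 2.6 zmed 0.0446 6082
boss c 563.4 392.9 size 40.6 39.6 yaw 2.5 zmed 0.056 1768
t 25.62 pos [0.564  0.3917 0.1306] q [-0.5094  0.4898 -0.491   0.5095] F [-0.6 -0.5 -0.9] w 0.0118
heading 2.18
(0.5633, 0.3925, 0.098, 2.3) -> [-0.9 32.6 -0.7] [-0.0014 -0.0021  0.0011]
```

View pics/w14c.png

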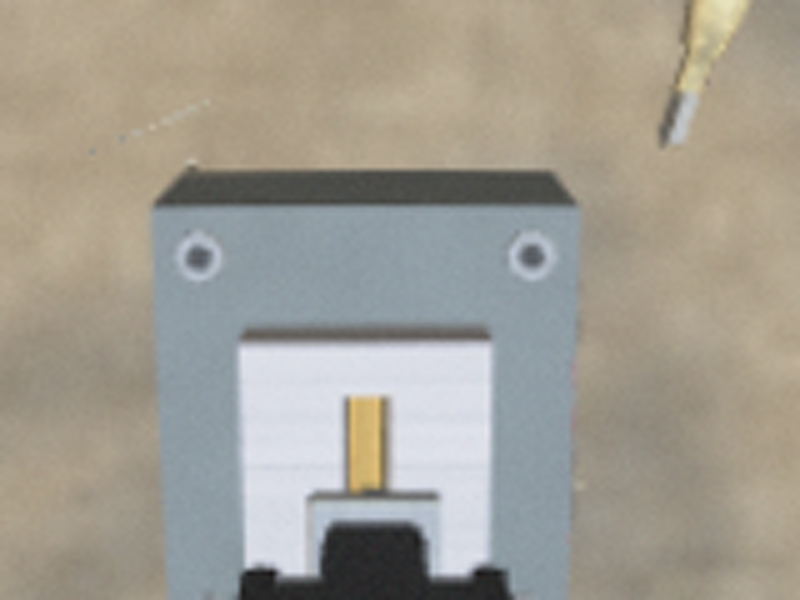

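Call:
jog_arm(
  series=[
    [-1.2,20,-0.7,-0.001,-0.002,0.001,1],
    [-1.2,33,-0.7,-0.001,-0.002,0.001,1],
    [-1.2,33,-0.7,-0.001,-0.002,0.001,1],
    [-1.2,33,-0.7,-0.001,-0.002,0.001,1],
  ],
)

```text
time: 26.12
position: [0.5639, 0.3938, 0.0982]
tool_rot: [-0.509, 0.489, -0.49, 0.511]
ft_force: [0.2, -0.8, -0.9]
grip_width: 0.0116
```

```bash
python3 - <<'E'
from h import *
c=shot('wrist','w15')
crop('w15',240,120,400,240,5,'w15c')
plan((.5633,.3928,.085,2.3),(.5633,.3928,.069,2.3))
E
```

```text
t 26.18 pos [0.5642 0.3939 0.0987] q [-0.5092  0.4892 -0.4901  0.5111] F [-0.3  0.   0.1] w 0.0118
heading 2.34
(0.5633, 0.3928, 0.085, 2.3) -> [ 1.1 13.7 -0.9] [-0.0028  0.0007 -0.0009]
(0.5633, 0.3928, 0.069, 2.3) -> [ 1.1 29.7 -1. ] [-0.0028  0.0007 -0.0009]
```

View pics/w15c.png

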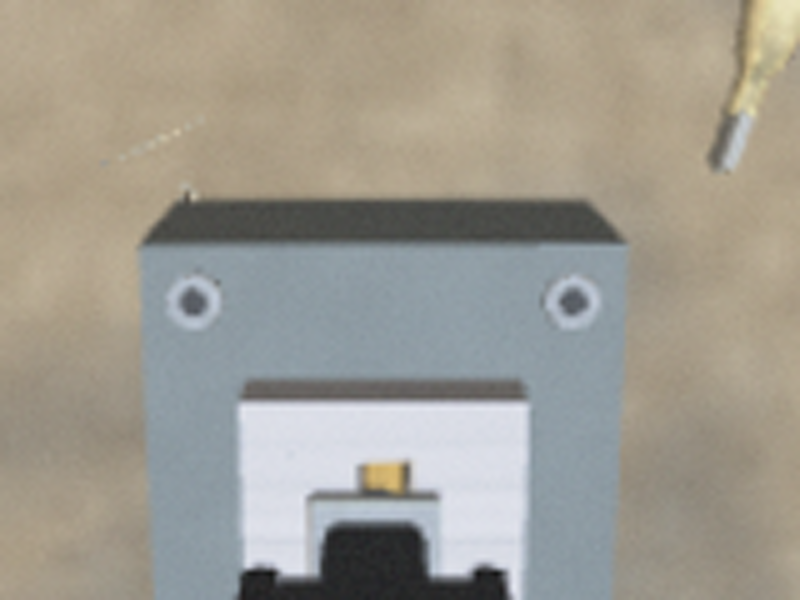

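Call:
jog_arm(
  series=[
    [1,0,-0.8,-0.002,0,-0.001,1],
    [1,0,-0.8,-0.002,0,-0.001,1],
    [1,0,-0.8,-0.002,0,-0.001,1],
  ],
)

```text
time: 26.55
position: [0.5632, 0.3926, 0.0987]
tool_rot: [-0.51, 0.49, -0.49, 0.51]
ft_force: [-0.8, -0.8, -0.2]
grip_width: 0.0115
```

```bash
python3 - <<'E'
from h import *
c=shot('wrist','w16')
crop('w16',240,120,400,240,5,'w16c')
plan((.5633,.3928,.085,2.3),(.5633,.3928,.069,2.3))
E
```

```text
t 26.6 pos [0.5631 0.3926 0.0987] q [-0.5101  0.4896 -0.4899  0.5101] F [-0.8 -0.2 -0.3] w 0.0118
heading 2.33
(0.5633, 0.3928, 0.085, 2.3) -> [-0.2 13.7  0.2] [-0.0004  0.0006  0.0003]
(0.5633, 0.3928, 0.069, 2.3) -> [-0.2 29.7  0.2] [-0.0004  0.0006  0.0003]
```

View pics/w16c.png

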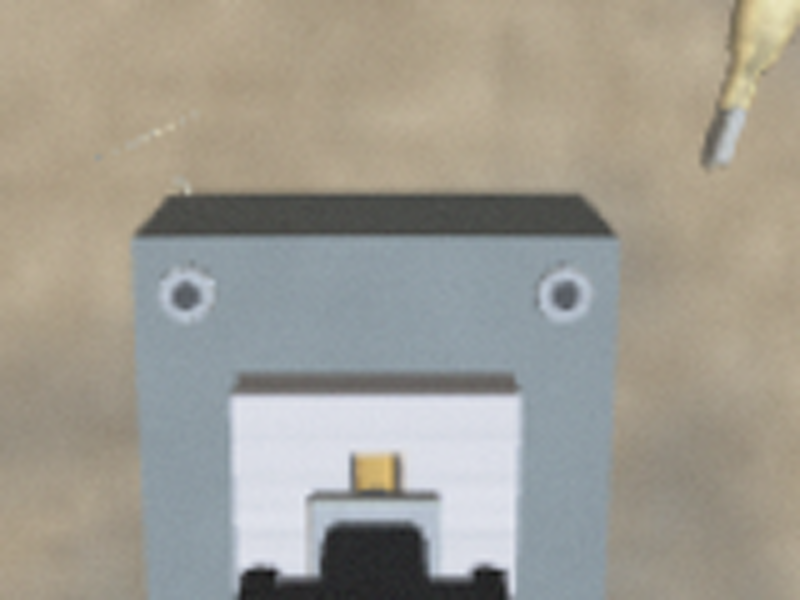

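Aligned (slot 376, flange 374). Descend.

Call:
jog_arm(
  series=[
    [0,5,0,0,0,0,1],
    [0,9,0,0,0,0,1],
    [0,13,0,0,0,0,1],
    [0,13,0,0,0,0,1],
  ],
)

```text
time: 27.1
position: [0.5628, 0.3925, 0.0849]
tool_rot: [0.51, -0.49, 0.49, -0.51]
ft_force: [-0.4, -0.1, -0.4]
grip_width: 0.0117
```

Call:
jog_arm(
  series=[
    [0,5,0.3,0,0,0,1],
    [0,10,0.3,0,0,0,1],
    [0,14,0.3,0,0,0,1],
    [0,16,0.3,0,0,0,1],
    [0,18,0.3,0,0,0,1],
    [0,19,0.3,0,0,0,1],
    [0,19,0.3,0,0,0,1],
    [0,19,0.3,0,0,0,1],
  ],
)

```text
time: 28.1
position: [0.5634, 0.3927, 0.069]
tool_rot: [-0.51, 0.489, -0.49, 0.51]
ft_force: [-2.9, -1.8, 11.0]
grip_width: 0.0116
```

Call:
jog_arm(
  series=[
    [0,1,0,0,0,0,1],
    [0,-5,0,0,0,0,1],
    [0,-30,0,0,0,0,1],
    [0,-65,0,0,0,0,1],
    [0,-75,0,0,0,0,1],
    [0,-75,0,0,0,0,1],
  ],
)

```text
time: 28.85
position: [0.5635, 0.3926, 0.1415]
tool_rot: [-0.51, 0.489, -0.49, 0.51]
ft_force: [-0.1, -0.2, -0.9]
grip_width: 0.0122
```

```bash
python3 - <<'E'
from h import *
c=shot('wrist','w17')
rects(c,True,dict(stop=(.5633,.3928,.01,.05,.012),redboss=(.5635,.392,.05,.06,.05)))
plan((.5472,-.0585,.14,-9.5))
E
```

```text
stop c 561.2 392.5 size 19.2 7.3 yaw 2.1 zmed 0.0323 183
redboss c 563.4 393.0 size 41.0 39.9 yaw 1.8 zmed 0.056 1732
t 28.9 pos [0.5628 0.3923 0.1404] q [ 0.5107 -0.4898  0.4897 -0.5095] F [-0.5  0.  -1. ] w 0.0116
heading 2.33
(0.5472, -0.0585, 0.14, -9.5) -> [449.8   0.9 -33.9] [0.0012 0.2065 0.0012]
```

Call:
jog_arm(
  series=[
    [450,0,-34,0.001,0.206,0.001,1],
    [450,0,-34,0.001,0.206,0.001,1],
    [450,0,-34,0.001,0.206,0.001,1],
    [450,0,-34,0.001,0.206,0.001,1],
    [450,0,-34,0.001,0.206,0.001,1],
    [450,0,-34,0.001,0.206,0.001,1],
    [450,0,-34,0.001,0.206,0.001,1],
    [450,0,-34,0.001,0.206,0.001,1],
    [450,0,-34,0.001,0.206,0.001,1],
    [450,0,-34,0.001,0.206,0.001,1],
    [450,0,-34,0.001,0.206,0.001,1],
    [450,0,-34,0.001,0.206,0.001,1],
    [450,0,-34,0.001,0.206,0.001,1],
    [450,0,-34,0.001,0.206,0.001,1],
  ],
)

```text
time: 30.65
position: [0.5478, -0.0581, 0.1417]
tool_rot: [0.457, -0.539, 0.54, -0.458]
ft_force: [-0.4, 0.3, -1.4]
grip_width: 0.0118
```

```bash
python3 - <<'E'
from h import *
c=shot('wrist','w18')
crop('w18',240,120,400,240,5,'w18c')
rects(c,True,dict(stand=(.547,-.058,.034,.045,.06)))
plan((.5472,-.0585,.083,-9.5))
E
```

```text
stand c 547.2 -58.3 size 63.0 54.5 yaw -9.1 zmed 0.0401 3474
t 30.7 pos [ 0.5477 -0.0582  0.1417] q [ 0.4567 -0.5393  0.5396 -0.4576] F [-0.7  0.7 -0.4] w 0.0121
heading -9.45
(0.5472, -0.0585, 0.083, -9.5) -> [ 0.4 58.7 -0.6] [-0.0012  0.0008 -0.0007]
```

View pics/w18c.png

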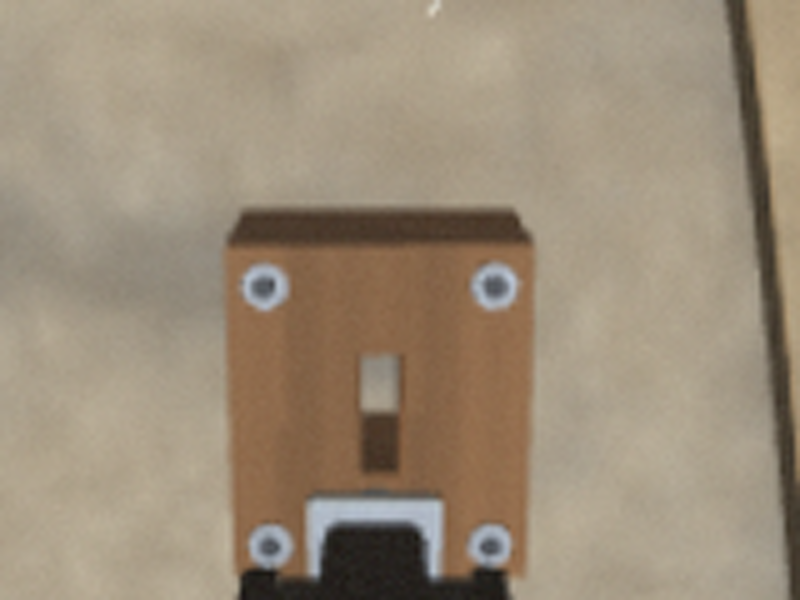

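Call:
jog_arm(
  series=[
    [0.6,30,-0.6,-0.001,0,0,1],
    [0.6,50,-0.6,-0.001,0,0,1],
    [0.6,58,-0.6,-0.001,0,0,1],
    [0.6,58,-0.6,-0.001,0,0,1],
    [0.6,58,-0.6,-0.001,0,0,1],
  ],
)

```text
time: 31.32
position: [0.5478, -0.0591, 0.0843]
tool_rot: [0.457, -0.539, 0.54, -0.458]
ft_force: [0.4, -0.8, -0.7]
grip_width: 0.0115
```

```bash
python3 - <<'E'
from h import *
c=shot('wrist','w19')
crop('w19',240,120,400,240,5,'w19c')
plan((.5472,-.0585,.070,-9.5),(.5472,-.0585,.053,-9.5))
E
```

```text
t 31.38 pos [ 0.5478 -0.0591  0.0845] q [ 0.4565 -0.5392  0.5399 -0.4576] F [ 0.5 -0.1 -0.8] w 0.0115
heading -9.47
(0.5472, -0.0585, 0.07, -9.5) -> [-0.5 14.5 -0.7] [-0.0019  0.0006 -0.0005]
(0.5472, -0.0585, 0.053, -9.5) -> [-0.4 31.5 -0.7] [-0.0019  0.0006 -0.0005]
```

View pics/w19c.png

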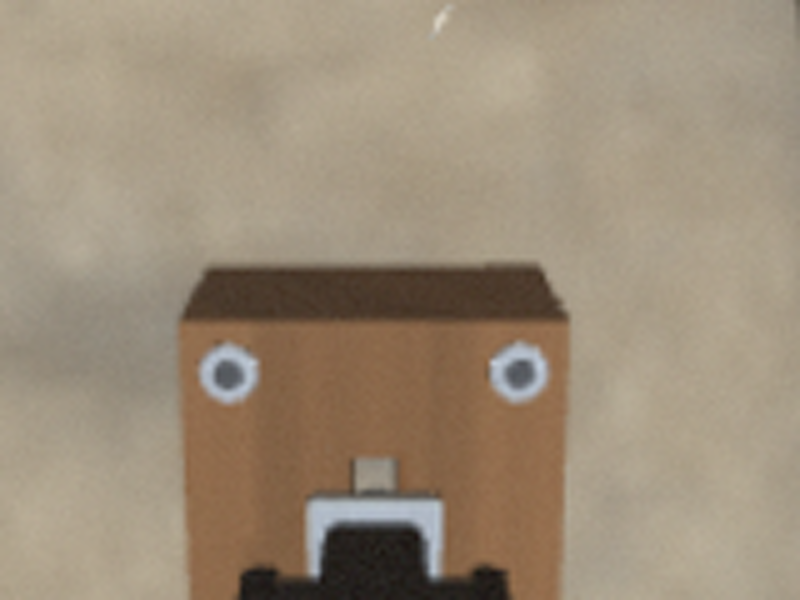

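Aligned (slot 375, flange 374).

Call:
jog_arm(
  series=[
    [-0.1,5,-0.4,-0.001,0,0,1],
    [-0.1,10,-0.4,-0.001,0,0,1],
    [-0.1,15,-0.4,-0.001,0,0,1],
    [-0.1,15,-0.4,-0.001,0,0,1],
  ],
)

```text
time: 31.88
position: [0.5463, -0.0586, 0.068]
tool_rot: [-0.457, 0.54, -0.539, 0.457]
ft_force: [0.0, 0.5, -0.9]
grip_width: 0.0116
```

Call:
jog_arm(
  series=[
    [0,5,0.5,0,0,0,1],
    [0,10,0.5,0,0,0,1],
    [0,14,0.5,0,0,0,1],
    [0,16,0.5,0,0,0,1],
    [0,17,0.5,0,0,0,1],
    [0,17,0.5,0,0,0,1],
  ],
)

```text
time: 32.62
position: [0.547, -0.0586, 0.053]
tool_rot: [-0.457, 0.54, -0.539, 0.457]
ft_force: [-2.3, -0.1, 10.1]
grip_width: 0.0119
```

Home, 10 N. Release and rise.

Call:
jog_arm(
  series=[
    [0,-0.8,0,0,0,0,1],
    [0,-0.8,0,0,0,0,0.4],
    [0,-0.8,0,0,0,0,0.2],
    [0,-0.8,0,0,0,0,0.2],
    [0,-40,0,0,0,0,0.2],
    [0,-100,0,0,0,0,0],
    [0,-150,0,0,0,0,0],
    [0,-180,0,0,0,0,0],
    [0,-180,0,0,0,0,0],
  ],
)

```text
time: 33.75
position: [0.5491, -0.0594, 0.2342]
tool_rot: [0.456, -0.538, 0.541, -0.458]
ft_force: [-0.6, 0.2, 0.3]
grip_width: 0.0434
```

```bash
python3 - <<'E'
from h import *
shot('top','t2');shot('wrist','w20');c=load('t2')
crop('t2',200,110,450,290,3.2,'t2c')
rects(c,False,dict(redrib=(.44,.36,.02,.05,.06),bluerib=(.44,.135,.02,.05,.06),gauge=(.547,-.06,.07,.1,.05),redcap=(.44,.36,.006,.05,.06),bluecap=(.44,.135,.006,.05,.05)))
rects(load('w20'),True,dict(bluerib=(.44,.135,.02,.05,.06),gauge=(.547,-.06,.07,.1,.05)))
W=cloud(load('w20'),True)
plan()
E
```

```text
redrib c 443.0 357.2 size 33.2 12.1 yaw 1.6 zmed 0.0374 96
bluerib c 438.2 133.2 size 33.8 12.0 yaw -20.1 zmed 0.0381 75
gauge none
redcap c 442.6 357.4 size 52.8 52.0 yaw -88.5 zmed 0.015 455
bluecap c 437.9 133.0 size 52.4 51.9 yaw -18.8 zmed 0.0153 445
bluerib none
gauge c 547.5 -58.6 size 29.5 11.6 yaw -9.4 zmed 0.0888 368
t 33.85 pos [ 0.5467 -0.0587  0.2308] q [-0.4573  0.5404 -0.5387  0.4568] F [-0.5 -0.  -0.4] w 0.0434
heading -9.47
```

View pics/t2c.png

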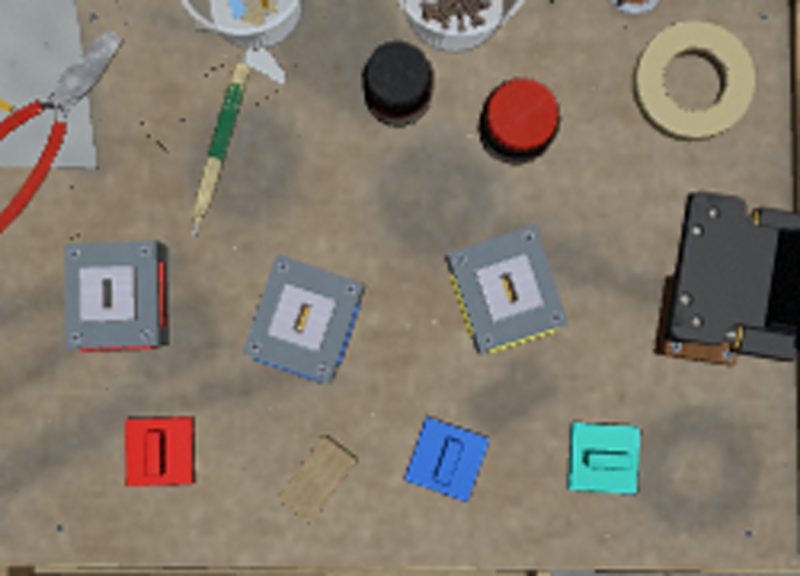

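View pics/w20.png

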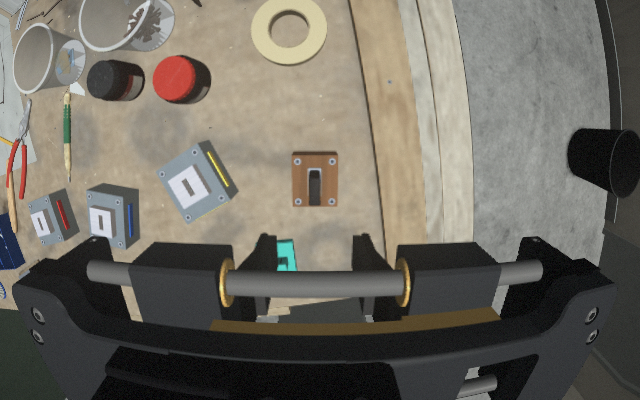

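```bash
python3 - <<'E'
from h import *
plan((.40,.138,.15,-19))
E
```

```text
t 33.85 pos [ 0.5467 -0.0587  0.2308] q [-0.4573  0.5404 -0.5387  0.4568] F [-0.5 -0.  -0.4] w 0.0434
heading -9.47
(0.4, 0.138, 0.15, -19) -> [-169.8   81.4 -176.9] [ 0.0023  0.1664 -0.0007]
```

Call:
jog_arm(
  series=[
    [-170,0,-177,0.002,0.166,0,0],
    [-170,0,-177,0.002,0.166,0,0],
    [-170,0,-177,0.002,0.166,0,0],
    [-170,0,-177,0.002,0.166,0,0],
    [-170,40,-177,0.002,0.166,0,0],
    [-170,81,-177,0.002,0.166,0,0],
    [-170,81,-177,0.002,0.166,0,0],
    [-170,81,-177,0.002,0.166,0,0],
  ],
)

```text
time: 34.85
position: [0.4007, 0.1379, 0.1508]
tool_rot: [-0.411, 0.576, -0.576, 0.411]
ft_force: [0.4, -0.2, 0.1]
grip_width: 0.0434
```

```bash
python3 - <<'E'
from h import *
c=shot('wrist','w21')
rects(c,True,dict(cap=(.438,.135,.006,.05,.05),rib=(.438,.135,.02,.05,.05)))
plan((.438,.136,.019,-19))
E
```

```text
cap c 438.8 136.0 size 52.6 51.5 yaw 70.8 zmed 0.0142 2824
rib c 438.3 135.5 size 33.1 11.0 yaw -19.3 zmed 0.0378 489
t 34.9 pos [0.4013 0.1379 0.1514] q [ 0.41   -0.5754  0.5759 -0.4113] F [-0.1 -0.3  0.9] w 0.0436
heading -19.0
(0.438, 0.136, 0.019, -19) -> [-10.  132.5  35. ] [-0.0018  0.0001 -0.0011]
```

View pics/w21.png

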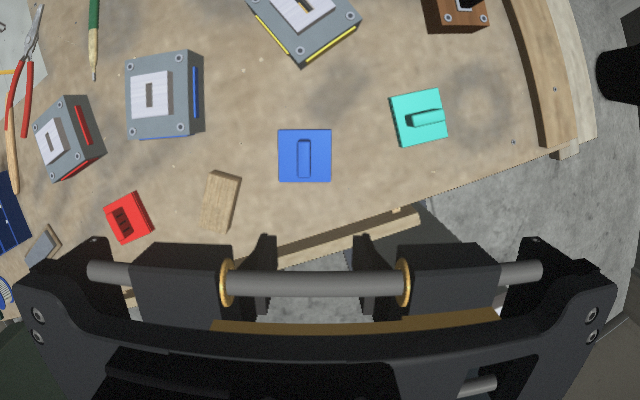

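Call:
jog_arm(
  series=[
    [-10,40,35,-0.002,0,-0.001,0],
    [-10,90,35,-0.002,0,-0.001,0],
    [-10,120,35,-0.002,0,-0.001,0],
    [-10,132,35,-0.002,0,-0.001,0],
    [-10,132,35,-0.002,0,-0.001,0],
    [-10,132,35,-0.002,0,-0.001,1],
    [-10,132,35,-0.002,0,-0.001,1],
    [-10,132,35,-0.002,0,-0.001,1],
    [-10,132,35,-0.002,0,-0.001,1],
    [-10,132,35,-0.002,0,-0.001,1],
  ],
  grip_force=25,
)

```text
time: 36.15
position: [0.4374, 0.1361, 0.0193]
tool_rot: [-0.411, 0.576, -0.575, 0.411]
ft_force: [-0.2, -0.6, 4.7]
grip_width: 0.0117
```

```bash
python3 - <<'E'
from h import *
o=st(); d=(o['position'][:2]-np.array([.4385,.1357])); a=np.radians(-19)
print('tcp-cap along x,y', d@[np.cos(a),np.sin(a)], d@[-np.sin(a),np.cos(a)])
plan((*(np.array([.5463,.2463])+d),.11,-18.8))
E
```

```text
t 36.15 pos [0.4374 0.1361 0.0193] q [-0.4108  0.5757 -0.5755  0.4106] F [-0.2 -0.6  4.7] w 0.0117
tcp-cap along x,y -0.0012197337296726543 1.2869901678637139e-05
t 36.15 pos [0.4374 0.1361 0.0193] q [-0.4108  0.5757 -0.5755  0.4106] F [-0.2 -0.6  4.7] w 0.0117
heading -18.98
(np.float64(0.545150909131447), np.float64(0.24670927519040195), 0.11, -18.8) -> [-139.6  -90.7   65.9] [ 0.0005 -0.0031  0.    ]
```

Call:
jog_arm(
  series=[
    [0,-30,0,0,0,0,1],
    [0,-80,0,0,0,0,1],
    [0,-110,0,0,0,0,1],
    [-140,-100,66,0,-0.003,0,1],
    [-140,-91,66,0,-0.003,0,1],
    [-140,-91,66,0,-0.003,0,1],
    [-140,-91,66,0,-0.003,0,1],
    [-140,-91,66,0,-0.003,0,1],
    [-140,-75,66,0,-0.003,0,1],
    [-140,-70,66,0,-0.003,0,1],
    [-140,-70,66,0,-0.003,0,1],
  ],
)

```text
time: 37.52
position: [0.5443, 0.2464, 0.088]
tool_rot: [-0.412, 0.576, -0.575, 0.41]
ft_force: [-0.0, -0.5, -0.5]
grip_width: 0.0116
```

```bash
python3 - <<'E'
from h import *
c=shot('wrist','w22')
plan((.5452,.2467,.0655,-18.8))
E
```

```text
t 37.58 pos [0.5448 0.2466 0.0885] q [-0.4121  0.5754 -0.5747  0.4108] F [ 0.4 -0.1 -0.1] w 0.0117
heading -18.83
(0.5452, 0.2467, 0.0655, -18.8) -> [-0.3 23.   0.4] [ 0.0019 -0.0006  0.0008]
```

View pics/w22.png

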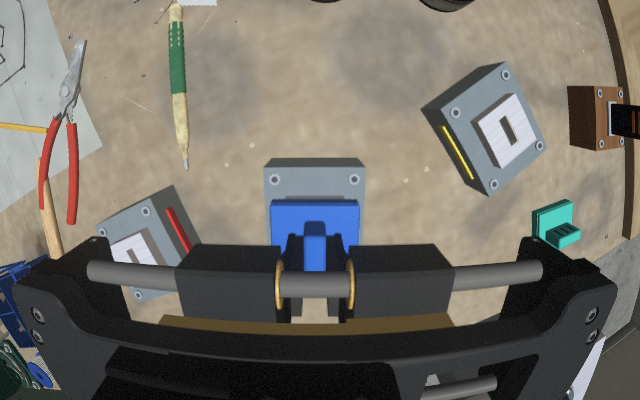

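Call:
jog_arm(
  series=[
    [-0.3,8,0.4,0.002,0,0.001,1],
    [-0.3,14,0.4,0.002,0,0.001,1],
    [-0.3,18,0.4,0.002,0,0.001,1],
    [-0.3,21,0.4,0.002,0,0.001,1],
    [-0.3,24,0.4,0.002,0,0.001,1],
    [-0.3,24,0.4,0.002,0,0.001,1],
    [-0.3,24,0.4,0.002,0,0.001,1],
  ],
)

```text
time: 38.45
position: [0.5457, 0.2472, 0.0654]
tool_rot: [0.411, -0.575, 0.575, -0.412]
ft_force: [-1.1, -0.3, 4.9]
grip_width: 0.0116
```

Call:
jog_arm(
  series=[
    [0,0,0,0,0,0,0.2],
    [0,0,0,0,0,0,0.2],
    [0,0,0,0,0,0,0.2],
    [0,-30,0,0,0,0,0.2],
    [0,-80,0,0,0,0,0],
    [0,-90,0,0,0,0,0],
    [0,-90,0,0,0,0,0],
  ],
)

```text
time: 39.33
position: [0.5457, 0.2472, 0.1554]
tool_rot: [0.411, -0.575, 0.575, -0.412]
ft_force: [-0.0, 0.2, -0.7]
grip_width: 0.0429
```

```bash
python3 - <<'E'
from h import *
c=shot('wrist','w23')
rects(c,True,dict(rib=(.546,.246,.07,.1,.05),blue=(.546,.246,.038,.1,.07)))
W=cloud(c,True); m=(np.hypot(W[...,0]-.546,W[...,1]-.246)<.036)&(W[...,2]>.05); p=W[m]
print(np.histogram(p[:,2],bins=np.arange(.05,.092,.003)))
pl=p[(p[:,2]<.066)]; A=np.c_[pl[:,:2]-[.546,.246],np.ones(len(pl))]; print(np.linalg.lstsq(A,pl[:,2],rcond=None)[0])
plan((.405,.36,.15,2))
E
```

```text
rib c 547.4 247.8 size 33.8 11.4 yaw -18.9 zmed 0.0837 641
blue c 546.4 246.4 size 80.4 70.4 yaw -18.8 zmed 0.0589 6338
(array([  46,   16,  293, 2450,   10,    9,   14,    8,   10,   26,   82,
        511,    0]), array([0.05 , 0.053, 0.056, 0.059, 0.062, 0.065, 0.068, 0.071, 0.074,
       0.077, 0.08 , 0.083, 0.086, 0.089]))
[-0.01844737  0.00644926  0.05982007]
t 39.38 pos [0.5449 0.247  0.1542] q [-0.4116  0.575  -0.5749  0.4116] F [-0.1 -0.   0.1] w 0.0433
heading -18.81
(0.405, 0.36, 0.15, 2) -> [ -61.9    4.2 -168.8] [ 1.000e-04 -3.631e-01 -1.000e-04]
```

View pics/w23.png

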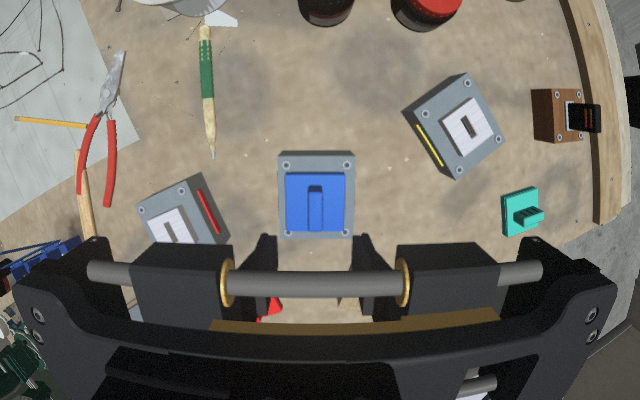

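Blue seated (plate top ≈ 0.060, level). To the red cap.

Call:
jog_arm(
  series=[
    [-62,4,-169,0,-0.363,0,0],
    [-62,4,-169,0,-0.363,0,0],
    [-62,4,-169,0,-0.363,0,0],
    [-62,4,-169,0,-0.363,0,0],
    [-62,4,-169,0,-0.363,0,0],
    [-62,4,-169,0,-0.363,0,0],
    [-62,4,-169,0,-0.363,0,0],
  ],
)

```text
time: 40.25
position: [0.4066, 0.3595, 0.1505]
tool_rot: [-0.508, 0.492, -0.492, 0.508]
ft_force: [0.6, 0.1, -0.1]
grip_width: 0.0435
```

```bash
python3 - <<'E'
from h import *
c=shot('wrist','w24')
rects(c,True,dict(cap=(.443,.36,.006,.05,.05),rib=(.443,.36,.02,.05,.05)))
plan((.442,.36,.019,2))
E
```

```text
cap c 442.6 360.6 size 52.4 52.0 yaw -88.2 zmed 0.0142 2818
rib c 443.0 360.5 size 32.7 10.9 yaw 1.8 zmed 0.0379 480
t 40.3 pos [0.4065 0.3596 0.1506] q [-0.5078  0.4915 -0.4919  0.5085] F [ 0.7  0.5 -0.7] w 0.0436
heading 1.89
(0.442, 0.36, 0.019, 2) -> [  0.8 131.6  35.4] [-0.0012 -0.002  -0.0003]
```

View pics/w24.png

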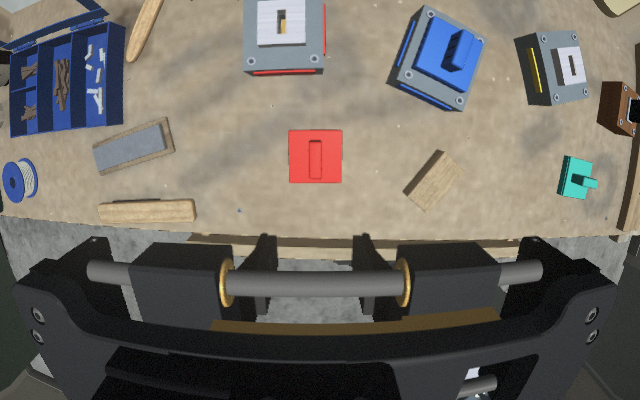

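Call:
jog_arm(
  series=[
    [0,40,36,-0.001,-0.002,0,0],
    [0,90,36,-0.001,-0.002,0,0],
    [0,120,36,-0.001,-0.002,0,0],
    [0,131,36,-0.001,-0.002,0,0],
    [0,131,36,-0.001,-0.002,0,0],
    [0,131,36,-0.001,-0.002,0,1],
    [0,131,36,-0.001,-0.002,0,1],
    [0,131,36,-0.001,-0.002,0,1],
    [0,131,36,-0.001,-0.002,0,1],
    [0,131,36,-0.001,-0.002,0,1],
  ],
)

```text
time: 41.55
position: [0.4418, 0.3617, 0.0203]
tool_rot: [-0.509, 0.491, -0.491, 0.509]
ft_force: [-1.1, -1.2, 4.3]
grip_width: 0.0114
```

```bash
python3 - <<'E'
from h import *
o=get_obs(); d=(o['position'][:2]-np.array([.4427,.3605]))
print(d)
t=np.array([.5633,.3928])+d
plan((*t,.11,2.3))
E
```

```text
[-0.00089287  0.00115999]
t 41.55 pos [0.4418 0.3617 0.0203] q [-0.5089  0.4906 -0.4907  0.5094] F [-1.1 -1.2  4.3] w 0.0114
heading 2.12
(np.float64(0.5624071279255523), np.float64(0.3939599907525067), 0.11, 2.3) -> [-27.9 -89.6 121.8] [-0.0006 -0.0032 -0.0005]
```

Call:
jog_arm(
  series=[
    [0,-30,0,0,0,0,1],
    [0,-80,0,0,0,0,1],
    [0,-110,0,0,0,0,1],
    [-27,-100,122,0,-0.003,0,1],
    [-27,-90,122,0,-0.003,0,1],
    [-27,-90,122,0,-0.003,0,1],
    [-27,-90,122,0,-0.003,0,1],
    [-27,-90,122,0,-0.003,0,1],
    [-27,-75,122,0,-0.003,0,1],
    [-27,-68,122,0,-0.003,0,1],
    [-27,-68,122,0,-0.003,0,1],
  ],
)

```text
time: 42.92
position: [0.5614, 0.3927, 0.0866]
tool_rot: [0.511, -0.49, 0.49, -0.509]
ft_force: [0.5, 0.4, -0.9]
grip_width: 0.012
```

```bash
python3 - <<'E'
from h import *
c=shot('wrist','w25')
plan((.5624,.3932,.0663,2.3))
E
```

```text
t 42.98 pos [0.562  0.3929 0.0872] q [ 0.5102 -0.4901  0.4897 -0.5096] F [-0.6 -0.4  0.1] w 0.0114
heading 2.29
(0.5624, 0.3932, 0.0663, 2.3) -> [-0.3 20.9  0.4] [ 0.001  -0.0002  0.0002]
```

View pics/w25.png

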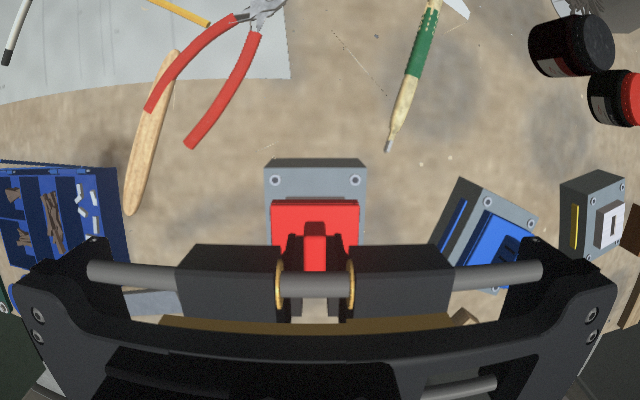

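Call:
jog_arm(
  series=[
    [0,8,0.4,0,0,0,1],
    [0,13,0.4,0,0,0,1],
    [0,17,0.4,0,0,0,1],
    [0,20,0.4,0,0,0,1],
    [0,21.5,0.4,0,0,0,1],
    [0,21.5,0.4,0,0,0,1],
    [0,21.5,0.4,0,0,0,1],
  ],
)

```text
time: 43.85
position: [0.5631, 0.3931, 0.0664]
tool_rot: [-0.51, 0.49, -0.49, 0.51]
ft_force: [-0.2, -0.1, -0.7]
grip_width: 0.012
```

Down at the expected height; press 1 mm more, then release.

Call:
jog_arm(
  series=[
    [0,1,0,0,0,0,1],
    [0,1,0,0,0,0,1],
    [0,1,0,0,0,0,0.2],
    [0,1,0,0,0,0,0.2],
    [0,1,0,0,0,0,0.2],
    [0,-30,0,0,0,0,0.2],
    [0,-80,0,0,0,0,0],
    [0,-140,0,0,0,0,0],
    [0,-160,-100,0,0,0,0],
    [0,-160,-100,0,0,0,0],
    [0,-160,-100,0,0,0,0],
  ],
)

```text
time: 45.22
position: [0.4601, 0.3891, 0.2272]
tool_rot: [0.511, -0.49, 0.489, -0.51]
ft_force: [0.5, -0.7, 0.0]
grip_width: 0.0436
```

```bash
python3 - <<'E'
from h import *
st()
c=shot('wrist','w26'); t=shot('top','t3'); shot('side','s4')
W=cloud(c,True); Wt=cloud(t,False)
for n,(x,y) in dict(red=(.5633,.3928),blue=(.5463,.2463)).items():
  for k,ww,dy in(('w',W,0),('t',Wt,-.0027)):
    m=(np.hypot(ww[...,0]-x,ww[...,1]-y-dy)<.024)&(ww[...,2]>.05)&(ww[...,2]<.066); pl=ww[m]
    A=np.c_[pl[:,:2]-[x,y+dy],np.ones(len(pl))]; print(n,k,len(pl),np.linalg.lstsq(A,pl[:,2],rcond=None)[0].round(4) if len(pl)>5 else '')
rects(t,False,dict(gauge=(.547,-.06,.07,.1,.05),redcap=(.563,.39,.056,.1,.05),bluecap=(.546,.243,.056,.1,.05),bj=(.72,.172,.06,.1,.05),rj=(.694,.081,.05,.1,.05)))
crop('s4',200,120,400,300,4,'s4c'); crop('t3',200,110,450,290,3.2,'t3c')
E
```

```text
t 45.23 pos [0.4601 0.3891 0.2272] q [ 0.5105 -0.4896  0.4891 -0.5103] F [ 0.5 -0.7  0. ] w 0.0436
red w 1189 [ 0.005  -0.003   0.0601]
red t 216 [0.0066 0.006  0.0606]
blue w 773 [ 0.0003 -0.0009  0.0604]
blue t 236 [-0.0096  0.0019  0.0608]
gauge c 546.5 -60.6 size 30.3 12.3 yaw -9.0 zmed 0.0893 95
redcap c 563.6 390.2 size 52.7 51.5 yaw -86.6 zmed 0.061 476
bluecap c 546.6 244.4 size 52.1 51.8 yaw 70.8 zmed 0.0612 471
bj c 725.8 172.2 size 46.5 46.2 yaw -44.9 zmed 0.0745 331
rj c 699.2 78.7 size 51.5 51.1 yaw -43.8 zmed 0.0615 396
```

View pics/s4c.png

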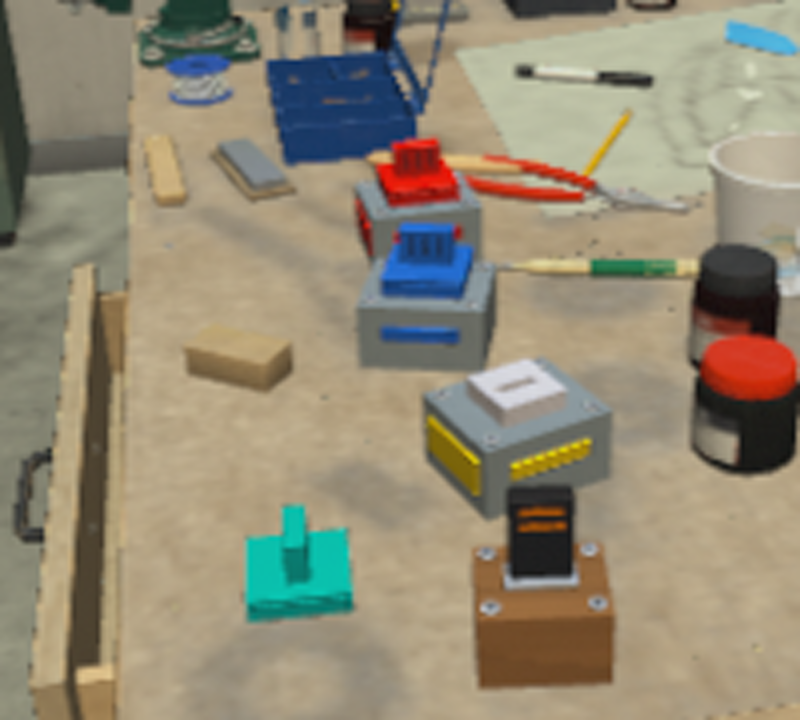

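View pics/t3c.png

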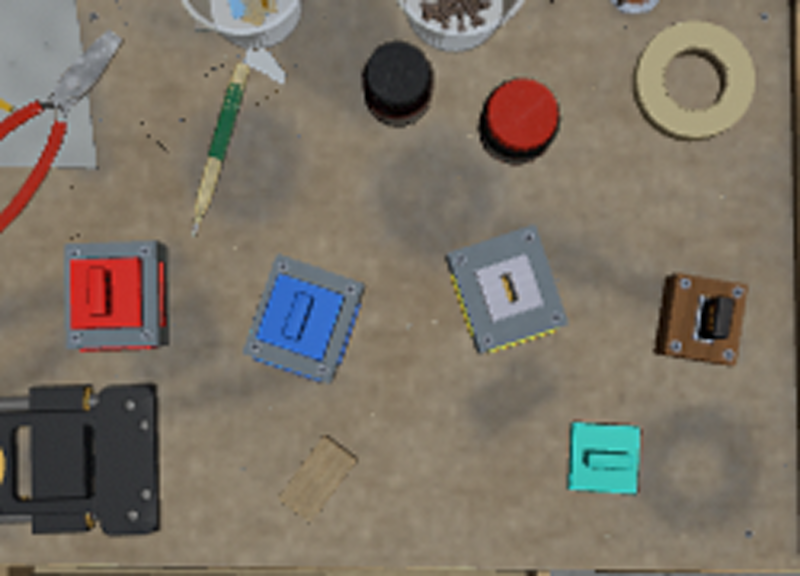

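Everything is in place: both caps are seated with plate tops at 0.060 and level, the gauge is home, the jars are upright, and the robot is clear.

```bash
python3 - <<'E'
from h import *
print(hand_in())
E
```

```text
the job is handed in; nothing more can be done
None
```

The job is done and handed in at about 45 s of the 210 s allowed.

- **Caps off:** I lifted the red and blue caps onto the bench. The yellow block had no cap at the start.
- **Depth stops:** I pushed the gauge into the yellow, blue and red slots. Each time the tool stopped at the expected height with 11–17 N on it, so the flange was on the boss. The wrist camera then read every stop about 24 mm below the boss top (z ≈ 0.032), which is the set position.
- **Gauge:** it is back in its stand, fully home. The handle top reads 0.089 m, which is what the stand and handle heights add up to.
- **Caps back:** both are on the blocks of their own colour. The cap plates read about 0.060 m and are level to within 1°, as they should be when seated.
- **Everything else:** both jars are upright. I left the turquoise look-alike and the beech block alone, and no cap had moved when I went back for it.

The only disagreement was a steady 2–3 mm in y between the top and wrist cameras. I used the wrist camera because its readings matched the arm's own position when it gripped the gauge. No check failed.

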